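# Hang the copper mugs to dry and start the blower

### The job

First switch the drying blower off: selector to the ring mark. With it off, hang every copper mug by its handle on the drying rack's hooks (any hook) and let them come to rest; only then turn the selector to the single-bar mark in the middle (cool air), with all the mugs still hanging. Leave the hammer and the tin of polish where they are.

Things in the scene. Friction and masses are not known exactly. Their poses are not given: they have to be found in the camera images.
- mug0: One of two or three identical copper mugs (absent: None), upright on the bench, 95 mm high, 60 mm across, wall 3 mm, thick heavy bottom, about 0.3 kg. Origin: centre of the underside; z up along the mug, handle on its -x side, reaching 73 mm from the axis. Can be gripped round the body below the rim. Once hung and let go it swings down to lie aslant under the hook; this is right.
- mug0_loop (a point): Centre of the opening in mug0's handle: 46 mm from its axis towards -x, 55 mm above its underside; axes as the mug's. The handle is a D of 10 mm round bar in the mug's x-z plane, its upper outer corner square; its opening spans 30 to 63 mm from the axis and 30 to 80 mm above the underside. A hook goes through along the mug's y.
- mug1: One of two or three identical copper mugs (absent: None), upright on the bench, 95 mm high, 60 mm across, wall 3 mm, thick heavy bottom, about 0.3 kg. Origin: centre of the underside; z up along the mug, handle on its -x side, reaching 73 mm from the axis. Can be gripped round the body below the rim. Once hung and let go it swings down to lie aslant under the hook; this is right.
- mug1_loop (a point): Centre of the opening in mug1's handle: 46 mm from its axis towards -x, 55 mm above its underside; axes as the mug's. The handle is a D of 10 mm round bar in the mug's x-z plane, its upper outer corner square; its opening spans 30 to 63 mm from the axis and 30 to 80 mm above the underside. A hook goes through along the mug's y.
- mug2: One of two or three identical copper mugs (absent: None), upright on the bench, 95 mm high, 60 mm across, wall 3 mm, thick heavy bottom, about 0.3 kg. Origin: centre of the underside; z up along the mug, handle on its -x side, reaching 73 mm from the axis. Can be gripped round the body below the rim. Once hung and let go it swings down to lie aslant under the hook; this is right.
- mug2_loop (a point): Centre of the opening in mug2's handle: 46 mm from its axis towards -x, 55 mm above its underside; axes as the mug's. The handle is a D of 10 mm round bar in the mug's x-z plane, its upper outer corner square; its opening spans 30 to 63 mm from the axis and 30 to 80 mm above the underside. A hook goes through along the mug's y.
- rack: Fixed drying rack of round steel bar. Origin on the bench below its cross bar, which (440 mm long, 16 mm thick) runs along the rack's y at 150 mm height between two posts. Three goosenecks rise from it at y = -150, 0, 150 mm and end in hooks pointing along the rack's -x (towards the robot).
- hook0 (a point): Hook 0 (rack y = -150 mm): level round peg 10 mm thick. The point is on its axis, 210 mm above the bench, 62 mm in front of the cross bar; axes as the rack's. The peg runs along the rack's x from 62 mm behind to 30 mm in front (-x) of it, then bends up, ending 43 mm in front with its top 23 mm above the axis. A mug may hang anywhere on it.
- hook1 (a point): Hook 1 (rack y = 0 mm): level round peg 10 mm thick. The point is on its axis, 210 mm above the bench, 62 mm in front of the cross bar; axes as the rack's. The peg runs along the rack's x from 62 mm behind to 30 mm in front (-x) of it, then bends up, ending 43 mm in front with its top 23 mm above the axis. A mug may hang anywhere on it.
- hook2 (a point): Hook 2 (rack y = 150 mm): level round peg 10 mm thick. The point is on its axis, 210 mm above the bench, 62 mm in front of the cross bar; axes as the rack's. The peg runs along the rack's x from 62 mm behind to 30 mm in front (-x) of it, then bends up, ending 43 mm in front with its top 23 mm above the axis. A mug may hang anywhere on it.
- control: Fixed control box of the drying blower, 120 x 130 x 70 mm high, origin at the centre of its underside, placed anew each time. On its top, round the selector, are white marks: seen from above and going clockwise a ring (off), one bar (cool air, straight to the box's -x side), two bars (warm air).
- selector (a joint): The selector's angle, growing clockwise seen from above: 0 = pointer at the ring (off), 0.65 = at the single bar (the middle place), 1.30 = at the two bars; end stops 0.1 beyond. A spring detent pulls it into the nearest of these three places (up to about 0.1 N m to get over the ridges, which lie midway).
- selector_grip (a point): On the selector's axis, in the middle of its bar-shaped grip, 98 mm above the bench (28 mm above the box's top). The bar is 54 mm long along this point's x, 14 mm thick along y, its top 14 mm above the point; the pointer (white line) is its -x end. Turns with the selector.
- hammer: Bystander: a hammer 270 mm long lying on the bench to the right.
- tin: Bystander: a metal tin of polish, 72 mm across and 70 mm high, near the right-hand end of the rack.

How it is judged:
By the outcome, as a careful person would: the job done as asked, in the order asked, and still so for the second after the job is handed in, with the robot touching nothing.
Of mug0, mug1, mug2 only 2 to 3 are there at a start; the rules pass over those that are not, and their reading is None.
At some moment in a run one of mug0, mug1, mug2 may be knocked a few centimetres aside while the robot is not near it.
It also fails if it takes over 208 s, if anything falls off the work surface, if the arm or the gripper's body presses on something with over 40 N, if the wrist force passes 120 N, or if a joint passes its speed limit or range.

### The arm

A 7-joint arm with a two-finger parallel gripper is mounted at the origin on the work surface. World frame = base frame: x ahead of the robot, y to its left, z up, the work surface at z = 0. Lengths are in m, angles in rad, forces in N, time in s.
With the tool pointing down it reaches from about 0.35 to 0.9 m from the base axis. Payload 8.1 kg.
Tool frame: the origin (TCP) lies at the very end of the fingers, on their centre line; the grasp point (between the pads) lies 19 mm behind it; z points along the fingers, y is the direction in which the jaws open and shut (so a half turn about z gives the same grasp; the last joint's range is limited). The gripper opens to 92 mm and grips with 3 to 60 N. Pads are 19 mm wide; open, the fingers measure 130 mm over their backs; the gripper's body (75 mm by 190 mm) begins 47 mm behind the grasp point.
Start: joints at [1.165, 0.434, 0.025, 1.573, -0.012, 1.134, -0.075], TCP at [0.186, -0.597, 0.227] pointing down, gripper open.
Joint ranges: [-2.62, 2.62], [-0.44, 2.09], [-1.27, 1.32], [0.08, 2.57], [-1.32, 4.46], [0.12, 2], [-2.74, 2.74]. Speed limits (rad/s): [2.22, 2.22, 3.01, 3.01, 3.14, 3.14, 3.14].

### API

Orientations are given as a rotation vector (axis times angle).
In Python, from cell import observe, get_image, sign_off gives the robot as it stands.
- The arm moves only by the tool arm_command, never from a script. Its argument "deltas" is a list of rows, each an object with "xyz": the shift along the tool's x, y, z in cm, a list of three; "turn": the turn about the tool's z in degrees; "jaw": the closure in counts, from 0 (fully open) to 255 (shut). A call has 1 to 5 rows; each row is the pose to reach, as a shift and turn from the pose measured when the call began, along the tool's axes at that moment; what a row does not reach only later rows make up. A row lasts 1/12 s, in which the tool goes at most 41.7 mm and 7.16 degrees, less where a joint would pass 70% of its speed; a pose out of reach is approached as far as the arm can. A call with a gripper value outside its range is refused whole. The fingers move at their own pace and stop on an object; "force" is the grip in N (left out, the last holds). Time passes only in rows, so rows that repeat a pose let the fingers close. It gives the time, the measured TCP pose, the force and the opening at its end, in the units of the state.
- observe(): the state, without advancing time (a new reading comes with each control period).
- get_image(name): name is "scene" or "top"; returns a dict with "frame" (400x640x3 uint8, red, green, blue), "depth" (400x640 float32, m along the optical axis (not along the pixel's ray), 0 where there is no reading), "camera_matrix" (3x3 intrinsics, pixels), "cam_to_world" (4x4, takes a point from camera to world coordinates). Camera axes: x right, y up, looking along -z (the intrinsics and any distortion apply to the point x, -y, -z); pixel columns grow to the right and rows downward; lengths in m; the calibration is good to about 2 mm. A picture is of the moment at which its call begins.
- sign_off(): hands the job in, once; it reports no verdict.
The state is a dict: "clock": time; "joints": joint angles; "dq": joint speeds; "joint_efforts": joint torques, N m; "position": TCP position; "ee_rot": TCP orientation; "force": force on the tool from outside, world axes, zero at the start; "ft_torque": the same for the moment, N m; "width": opening from 0.0 (shut) to 1.0 (fully open).
Only numpy, scipy, OpenCV 4.12 (cv2) and the standard library are available. Lean on these libraries where they do the work, as an engineer would, in place of code of your own. Each camera call takes 0.05 s, during which the arm holds its last target.

## Working session

There is one attempt and no reset: what is moved stays moved. The work goes in short steps, Python scripts to look and compute and a tool call to move; the robot and the scene stay as the last step left them, time stands still between calls to the robot, and variables do not carry over. Pictures are saved under pics/ and viewed, and the job is handed in when it is done.

Besides the shell and the picture viewer there is one more tool, called after "Emit:" in YAML: its name, and indented under it one key for each argument. arm_command: Moves the arm, as the interface text tells. Its arguments: {"type":"object","properties":{"deltas":{"type":"array","items":{"type":"object","properties":{"xyz":{"type":"array","items":{"type":"number"}},"turn":{"type":"number"},"jaw":{"type":"number"}}}},"force":{"type":"number"}},"required":["deltas"]}

```bash
mkdir -p pics; ls
cat > h.py <<'E'
import numpy as np, cv2
from cell import observe, get_image
from scipy.spatial.transform import Rotation as R
def snap(name, fn=None):
    d=get_image(name)
    if fn: cv2.imwrite('pics/'+fn, cv2.cvtColor(d['frame'],cv2.COLOR_RGB2BGR))
    return d
def pts(d):
    z=d['depth'];K=d['camera_matrix'];T=d['cam_to_world']
    v,u=np.mgrid[0:z.shape[0],0:z.shape[1]]
    p=np.stack([(u-K[0,2])/K[0,0]*z,-(v-K[1,2])/K[1,1]*z,-z,np.ones_like(z)],-1)
    return (p@T.T)[...,:3]
def ray(d,u,v,h):
    K=d['camera_matrix'];T=d['cam_to_world']
    r=T[:3,:3]@np.array([(u-K[0,2])/K[0,0],-(v-K[1,2])/K[1,1],-1]);o=T[:3,3]
    return o+r*(h-o[2])/r[2]
def st():
    s=observe()
    print({k:np.round(np.array(s[k]),4).tolist() for k in ('clock','joints','position','ee_rot','force','ft_torque','width')})
    return s
E
python3 - <<'E'
from h import *
st()
for n in('scene','top'):
    d=snap(n,n+'0.png'); print(n,d['camera_matrix'].round(1).tolist(),d['cam_to_world'].round(3).tolist())
print(R.from_rotvec(observe()['ee_rot']).as_matrix().round(3))
E
```

```text
pics
{'clock': 0.0, 'joints': [1.1654, 0.4352, 0.025, 1.5741, -0.0116, 1.134, -0.0751], 'position': [0.1861, -0.5961, 0.226], 'ee_rot': [-3.1042, -0.4734, 0.0006], 'force': [-0.4984, 0.0225, -0.2425], 'ft_torque': [-0.0234, 0.0003, -0.0125], 'width': 1.0006}
scene [[511.1, 0.0, 320.7], [0.0, 511.1, 191.2], [0.0, 0.0, 1.0]] [[0.813, -0.357, 0.459, 1.266], [0.581, 0.52, -0.626, -1.007], [-0.016, 0.776, 0.631, 1.118], [0.0, 0.0, 0.0, 1.0]]
top [[431.1, 0.0, 319.1], [0.0, 431.1, 194.0], [0.0, 0.0, 1.0]] [[0.008, 0.98, -0.199, 0.3], [-1.0, 0.008, -0.002, -0.042], [0.0, 0.199, 0.98, 1.456], [0.0, 0.0, 0.0, 1.0]]
[[ 0.955  0.298 -0.001]
 [ 0.298 -0.955  0.001]
 [-0.    -0.001 -1.   ]]
```

View pics/scene0.png

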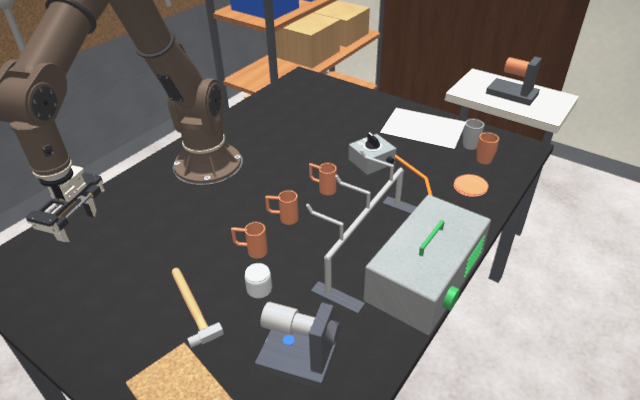

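View pics/top0.png

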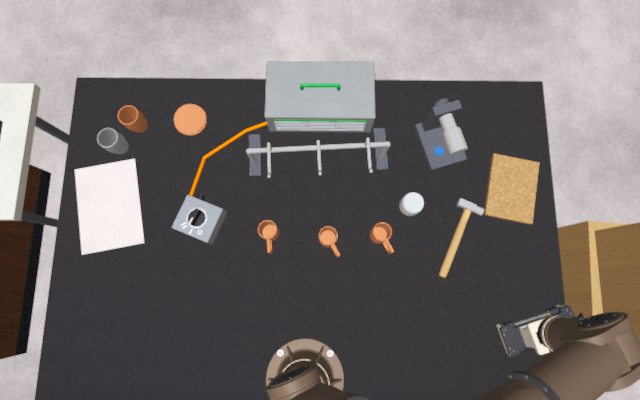

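The top view shows three mugs at about (268,231), (328,238) and (382,234), the rack bar along row 149, and the control box at (199,219). The hammer is at (460,235) and the tin at (411,203). Next I'll measure them.

```bash
cat > meas.py <<'E'
from h import *
def mugs(d=None, zmin=0.02,verbose=True):
    d=d or snap('top'); P=pts(d); f=d['frame'].astype(int)
    hsv=cv2.cvtColor(d['frame'],cv2.COLOR_RGB2HSV)
    m=((hsv[...,0]<14)&(hsv[...,1]>90)&(hsv[...,2]>60)&(P[...,2]>zmin)&(P[...,2]<0.3)).astype(np.uint8)
    n,l,s,c=cv2.connectedComponentsWithStats(m)
    out=[]
    for i in range(1,n):
        if s[i,4]<60: continue
        q=P[l==i]; z=q[:,2]
        out.append((i,s[i,4],c[i].round(),q.mean(0).round(3),z.max().round(3)))
        if verbose: print(out[-1])
    return d,P,l
E
python3 - <<'E'
from meas import *
d,P,l=mugs()
im=cv2.cvtColor(d['frame'],cv2.COLOR_RGB2BGR)
a=cv2.resize(im[205:265,235:405],None,fx=4.6,fy=4.6,interpolation=cv2.INTER_CUBIC)
b=cv2.resize(im[185:255,160:240],None,fx=6,fy=6,interpolation=cv2.INTER_CUBIC)
c=cv2.resize(im[120:190,235:405],None,fx=4.6,fy=4.6,interpolation=cv2.INTER_CUBIC)
cv2.imwrite('pics/zm.png',a);cv2.imwrite('pics/zc.png',b);cv2.imwrite('pics/zr.png',c)
# rack: points by height
z=P[...,2]
for lo,hi in((0.13,0.165),(0.195,0.24)):
    m=(z>lo)&(z<hi)&(P[...,0]>0.3); v,u=np.where(m); s=(u>240)&(u<400)&(v>130)&(v<190)
    print(lo,[(a,b,*P[b,a].round(3)) for a,b in list(zip(u[s],v[s]))[::max(1,s.sum()//40)]])
E
```

```text
(1, np.int32(514), array([132., 118.]), array([0.841, 0.6  , 0.069]), np.float64(0.108))
(33, np.int32(250), array([268., 233.]), array([0.45 , 0.123, 0.071]), np.float64(0.103))
(34, np.int32(276), array([383., 236.]), array([ 0.446, -0.248,  0.068]), np.float64(0.104))
(35, np.int32(190), array([330., 239.]), array([ 0.434, -0.076,  0.076]), np.float64(0.105))
0.13 [(np.int64(382), np.int64(141), np.float64(0.737), np.float64(-0.237), np.float64(0.154)), (np.int64(376), np.int64(142), np.float64(0.731), np.float64(-0.217), np.float64(0.16)), (np.int64(345), np.int64(143), np.float64(0.729), np.float64(-0.12), np.float64(0.155)), (np.int64(362), np.int64(143), np.float64(0.728), np.float64(-0.173), np.float64(0.158)), (np.int64(384), np.int64(143), np.float64(0.728), np.float64(-0.242), np.float64(0.16)), (np.int64(332), np.int64(144), np.float64(0.725), np.float64(-0.079), np.float64(0.155)), (np.int64(349), np.int64(144), np.float64(0.723), np.float64(-0.132), np.float64(0.164)), (np.int64(372), np.int64(144), np.float64(0.727), np.float64(-0.205), np.float64(0.153)), (np.int64(38
[... 6155 characters left out ...]
71), np.int64(168), np.float64(0.628), np.float64(-0.192), np.float64(0.23)), (np.int64(321), np.int64(169), np.float64(0.627), np.float64(-0.045), np.float64(0.219)), (np.int64(271), np.int64(170), np.float64(0.626), np.float64(0.105), np.float64(0.205)), (np.int64(269), np.int64(171), np.float64(0.619), np.float64(0.109), np.float64(0.219)), (np.int64(372), np.int64(171), np.float64(0.618), np.float64(-0.194), np.float64(0.234)), (np.int64(268), np.int64(173), np.float64(0.612), np.float64(0.112), np.float64(0.223)), (np.int64(269), np.int64(174), np.float64(0.608), np.float64(0.108), np.float64(0.228)), (np.int64(269), np.int64(176), np.float64(0.6), np.float64(0.107), np.float64(0.235))]
```

Run:
```python
import cv2,numpy as np
a=cv2.imread('pics/zm.png');b=cv2.imread('pics/zc.png');c=cv2.imread('pics/zr.png')
W=np.zeros((600,800,3),np.uint8);W[:276,:782]=a;W[278:600,:782]=c
cv2.imwrite('pics/zz.png',W)
```

```text
(no output)
```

View pics/zz.png

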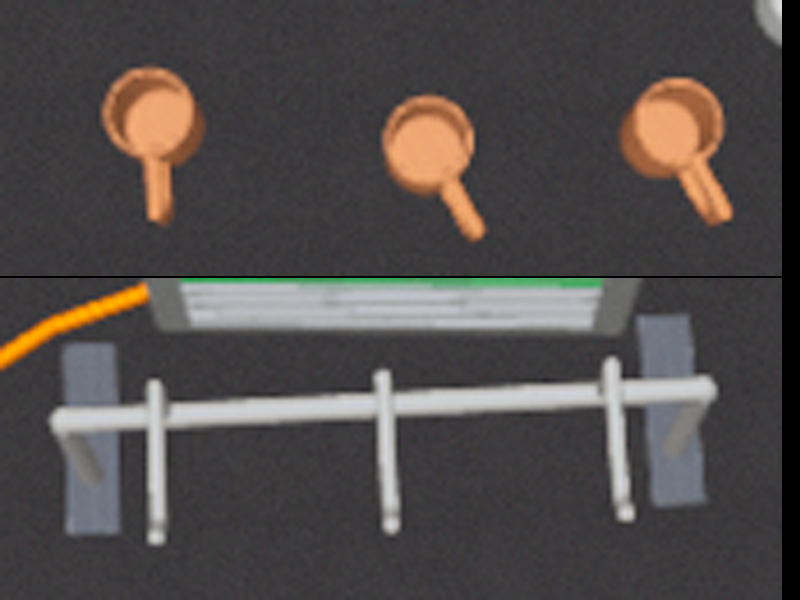

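View pics/zc.png

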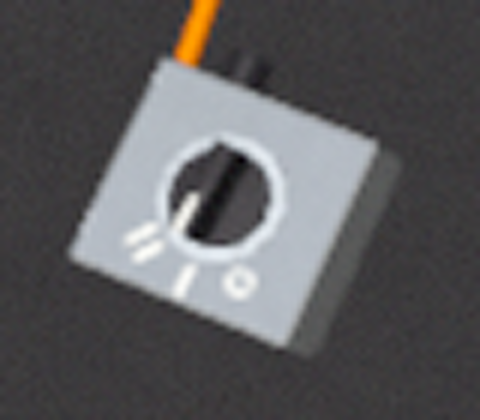

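```bash
cat >> meas.py <<'E'
from scipy.optimize import least_squares
def rayN(d,uv,h):
    return np.array([ray(d,u,v,h)[:2] for u,v in uv])
def mugfit(d,P,l,i):
    cam=d['cam_to_world'][:2,3]
    cs,_=cv2.findContours((l==i).astype(np.uint8),cv2.RETR_EXTERNAL,cv2.CHAIN_APPROX_NONE)
    c=max(cs,key=len)[:,0,:]; Q=rayN(d,c,0.095)
    q=P[l==i]; 
    # start: rim pts
    c0=np.median(q[q[:,2]>0.08][:,:2],0)
    hd=None
    for _ in range(4):
        out=(c0-cam)/np.linalg.norm(c0-cam)
        r=Q-c0; rr=np.linalg.norm(r,axis=1); cosv=(r@out)/rr
        ok=(cosv>-0.1)&(rr<0.045)
        if hd is not None: ok&=((r/rr[:,None])@hd<0.8)
        f=least_squares(lambda p:np.linalg.norm(Q[ok]-p,axis=1)-0.0295,c0,loss='soft_l1',f_scale=0.001)
        c0=f.x
        r=q[:,:2]-c0; rr=np.linalg.norm(r,axis=1)
        hm=(rr>0.042)&(rr<0.085)&(q[:,2]>0.06)
        hv=r[hm].mean(0); hd=hv/np.linalg.norm(hv)
    psi=np.degrees(np.arctan2(-hd[1],-hd[0]))
    return c0,psi,ok.sum(),np.abs(f.fun).mean(),hm.sum()
def allmugs(d=None):
    d,P,l=mugs(d,verbose=False); res=[]
    for i in range(1,l.max()+1):
        m=l==i
        if m.sum()<80: continue
        c=P[m].mean(0)
        if not(0.25<c[0]<0.8 and abs(c[1])<0.45 ) or P[m][:,2].max()>0.13: continue
        r=mugfit(d,P,l,i); res.append(r)
        print('mug xy',r[0].round(4),'psi',round(r[1],1),'n',r[2],'res',r[3].round(4),r[4])
    return d,P,res
E
python3 - <<'E'
from meas import *
d,P,res=allmugs()
# knob
z=P[...,2]; hsv=cv2.cvtColor(d['frame'],cv2.COLOR_RGB2HSV)
sub=np.zeros(z.shape,bool); sub[195:240,170:230]=1
k=sub&(z>0.1)&(z<0.125); q=P[k]
print('knob n',k.sum(), np.argwhere(k).mean(0), q.mean(0))
uv=np.argwhere(k)[:,::-1]; Q=rayN(d,uv,0.112); c=Q.mean(0); u,s,vt=np.linalg.svd(Q-c); print('knob c',c,'dir',vt[0],np.degrees(np.arctan2(vt[0][1],vt[0][0])),s/np.sqrt(len(Q)), 'ext',((Q-c)@vt.T).min(0),((Q-c)@vt.T).max(0))
# box top
b=sub|False; b[180:260,160:240]=1; b&=(z>0.062)&(z<0.078)&(hsv[...,2]>90)
cs,_=cv2.findContours(b.astype(np.uint8),cv2.RETR_EXTERNAL,cv2.CHAIN_APPROX_NONE); c=max(cs,key=cv2.contourArea)[:,0,:]
Q=(rayN(d,c,0.07)*1000).astype(np.float32); print('box',cv2.minAreaRect(Q))
# marks
for n,(x,y) in dict(ring=(240,283),bar=(185,280),two=(142,240),c=(222,196)).items(): print(n,ray(d,160+x/6-.5,185+y/6-.5,0.07).round(4))
print('ptr',ray(d,160+186/6-.5,185+210/6-.5,0.1).round(4))
# pegs
z=P[...,2]
for (u0,u1) in((262,276),(313,327),(360,378)):
    m=np.zeros(z.shape,bool); m[138:180,u0:u1]=1; m&=(z>0.203)&(z<0.25)
    q=P[m]; l=q[(q[:,0]>0.63)]; pf=np.polyfit(l[:,0],l[:,1],1)
    uv=np.argwhere(m)[:,::-1]; Q=rayN(d,uv,0.21); Q=Q[(Q[:,0]>.635)&(Q[:,0]<0.7)];p2=np.polyfit(Q[:,0],Q[:,1],1)
    print('peg xmin/max',q[:,0].min(),q[:,0].max(),'slope deg',np.degrees(np.arctan(pf[0])),np.degrees(np.arctan(p2[0])),'y at .65',np.polyval(pf,.65),np.polyval(p2,.65))
m=(z>0.145)&(z<0.165)&(P[...,0]>0.65)&(P[...,0]<0.76)&(P[...,1]>-.25)&(P[...,1]<.17); m[:138]=0
q=P[m]; p=np.polyfit(q[:,1],q[:,0],1); print('bar',m.sum(),q[:,1].min(),q[:,1].max(),'x at y=-.038',np.polyval(p,-.038),'yaw',-np.degrees(np.arctan(p[0])))
E
```

```text
mug xy [0.4619 0.1235] psi 5.5 n 27 res 0.0009 34
mug xy [ 0.4576 -0.2398] psi 27.7 n 23 res 0.0007 31
mug xy [ 0.4436 -0.0686] psi 29.7 n 28 res 0.0006 27
knob n 89 [215.74157303 194.01123596] [0.49954019 0.35383498 0.11227054]
knob c [0.49958229 0.35392291] dir [-0.90244118  0.43081308] 154.4808286986885 [0.01525524 0.00492453] ext [-0.02708598 -0.00841292] [0.02565979 0.01014334]
box ((499.9224853515625, 354.2508544921875), (131.4921112060547, 119.48374938964844), 68.10176849365234)
ring [0.4541 0.3452 0.07  ]
bar [0.4555 0.3749 0.07  ]
two [0.4769 0.3995 0.07  ]
c [0.5012 0.3579 0.07  ]
ptr [0.4892 0.3678 0.1   ]
peg xmin/max 0.5983689482970405 0.7104513674298367 slope deg 2.9914664055142994 2.0055373560008998 y at .65 0.11019351719092596 0.1110930588062825
peg xmin/max 0.6067581863854604 0.7221241944826091 slope deg 3.6448544838760153 3.3009182188046053 y at .65 -0.03976129996266797 -0.039768897431443725
peg xmin/max 0.6173756473571321 0.7260752611922705 slope deg 3.7058810689647257 3.5012397692698474 y at .65 -0.18970499982838848 -0.19041818151947326
bar 609 -0.24950776229221439 0.16915941705820955 x at y=-.038 0.7150637813469956 yaw 3.4792373025177348
```

Run:
```python
from meas import *
d=snap('scene');im=cv2.cvtColor(d['frame'],cv2.COLOR_RGB2BGR)
a=cv2.resize(im[125:175,340:405],None,fx=6,fy=6,interpolation=cv2.INTER_CUBIC)
d2=snap('top');im=cv2.cvtColor(d2['frame'],cv2.COLOR_RGB2BGR)
b=cv2.resize(im[200:235,177:217],None,fx=10,fy=10,interpolation=cv2.INTER_NEAREST)
z=pts(d2)[200:235,177:217,2]; e=cv2.resize((np.clip((z-0.06)/0.06,0,1)*255).astype(np.uint8),None,fx=10,fy=10,interpolation=cv2.INTER_NEAREST)
W=np.zeros((600,800,3),np.uint8);W[:300,:390]=a;W[:350,400:]=b;W[350-50+0:600,:390][:,:]=cv2.resize(e[:, :],(390,300))[...,None]
cv2.imwrite('pics/sel.png',W)
```

```text
(no output)
```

View pics/sel.png

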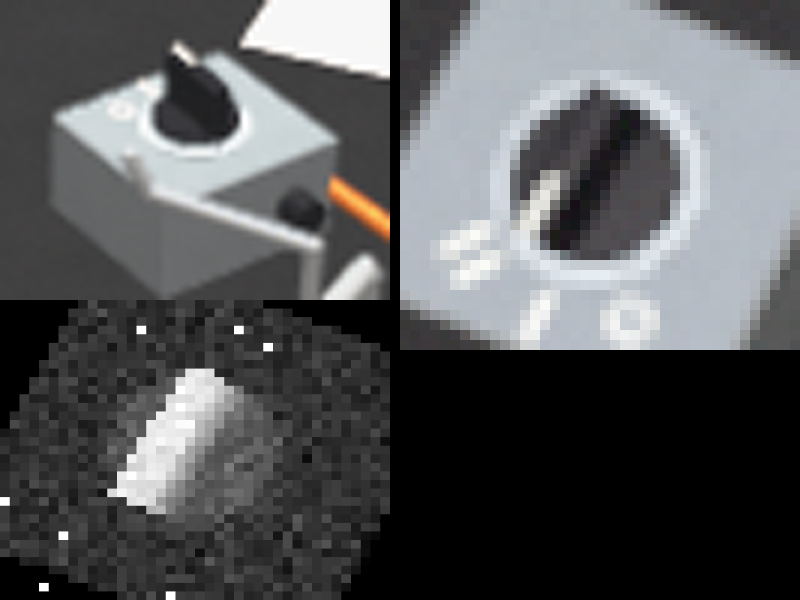

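The zoom settles the selector. Its pointer line at (545,200) and its bar are parallel to the single-bar mark at (540,315), at about 157°. So it is now at "cool" and needs 37° counter-clockwise to reach the ring at (630,320). First I'll move over the selector.

```bash
cat >> h.py <<'E'
def goal(x,y,z,th=None):
    s=observe(); M=R.from_rotvec(s['ee_rot']).as_matrix(); p=np.array(s['position'])
    cur=np.degrees(np.arctan2(M[1,0],M[0,0]))
    sh=M.T@(np.array([x,y,z])-p)*100
    t=0 if th is None else -((th-cur+180)%360-180)
    print('t%.2f pos %s th %.1f q7 %.2f w %.3f F %s -> xyz %s turn %.1f'%(s['clock'],p.round(4),cur,s['joints'][6],s['width'],np.round(s['force'],1),sh.round(2).tolist(),t))
E
python3 -c "
from h import *
goal(.4998,.354,.226,158)"
```

```text
t0.30 pos [ 0.1863 -0.5965  0.2265] th 17.3 q7 -0.08 w 1.001 F [-0.1 -0.3  0.2] -> xyz [58.26, -81.38, 0.08] turn -140.7
```

Emit:
arm_command:
  deltas:
    - {"xyz": [58.3, -81.4, 0], "turn": -35}
    - {"xyz": [58.3, -81.4, 0], "turn": -35}
    - {"xyz": [58.3, -81.4, 0], "turn": -35}
    - {"xyz": [58.3, -81.4, 0], "turn": -35}
    - {"xyz": [58.3, -81.4, 0], "turn": -35}

```text
schema error: expected keys xyz, turn, jaw
```

```bash
python3 -c "
from h import *
goal(.4998,.354,.226,158);print(observe()['joints'])"
```

```text
t0.30 pos [ 0.1863 -0.5965  0.2265] th 17.3 q7 -0.08 w 1.001 F [-0.1 -0.3  0.2] -> xyz [58.26, -81.38, 0.08] turn -140.7
[ 1.16538295  0.4347904   0.02499199  1.57345057 -0.01159028  1.13397452
 -0.07509547]
```

Emit:
arm_command:
  deltas:
    - {"xyz": [58.3, -81.4, 0], "turn": -35, "jaw": 0}
    - {"xyz": [58.3, -81.4, 0], "turn": -35, "jaw": 0}
    - {"xyz": [58.3, -81.4, 0], "turn": -35, "jaw": 0}
    - {"xyz": [58.3, -81.4, 0], "turn": -35, "jaw": 0}
    - {"xyz": [58.3, -81.4, 0], "turn": -35, "jaw": 0}

```text
clock: 0.72
position: [0.2518, -0.3968, 0.2267]
ee_rot: [-2.815, -1.394, 0.0]
force: [1.1, 0.6, 0.4]
width: 1.002
```

```bash
python3 -c "
from h import *
goal(.4998,.354,.226,158);print(observe()['joints'])"
```

```text
t0.72 pos [ 0.2518 -0.3968  0.2267] th 52.7 q7 0.20 w 1.002 F [1.1 0.6 0.4] -> xyz [74.76, -25.76, 0.07] turn -105.3
[ 1.0463617   0.1949286  -0.18143312  1.92351396  0.04107666  1.02691053
  0.19612748]
```

Emit:
arm_command:
  deltas:
    - {"xyz": [74.8, -25.8, 0], "turn": -35, "jaw": 0}
    - {"xyz": [74.8, -25.8, 0], "turn": -35, "jaw": 0}
    - {"xyz": [74.8, -25.8, 0], "turn": -35, "jaw": 0}
    - {"xyz": [74.8, -25.8, 0], "turn": -35, "jaw": 0}
    - {"xyz": [74.8, -25.8, 0], "turn": -35, "jaw": 0}

```text
clock: 1.13
position: [0.3169, -0.199, 0.227]
ee_rot: [2.258, 2.183, -0.001]
force: [1.2, -0.3, -0.6]
width: 1.001
```

```bash
python3 -c "
from h import *
goal(.4998,.354,.226,158);print(observe()['joints'])"
```

```text
t1.13 pos [ 0.3169 -0.199   0.227 ] th 88.0 q7 0.36 w 1.001 F [ 1.2 -0.3 -0.6] -> xyz [55.89, 16.4, 0.06] turn -70.0
[ 0.83659251  0.04943533 -0.42915504  2.09730171  0.0252655   0.99898231
  0.36015627]
```

Emit:
arm_command:
  deltas:
    - {"xyz": [55.9, 16.4, 0], "turn": -35, "jaw": 0}
    - {"xyz": [55.9, 16.4, 0], "turn": -35, "jaw": 0}
    - {"xyz": [55.9, 16.4, 0], "turn": -35, "jaw": 0}
    - {"xyz": [55.9, 16.4, 0], "turn": -35, "jaw": 0}
    - {"xyz": [55.9, 16.4, 0], "turn": -35, "jaw": 0}

```text
clock: 1.55
position: [0.3822, -0.0011, 0.2271]
ee_rot: [1.489, 2.764, -0.001]
force: [1.0, -0.8, -0.5]
width: 1.004
```

```bash
python3 -c "
from h import *
goal(.4998,.354,.226,158);print(observe()['joints'])"
```

```text
t1.55 pos [ 0.3822 -0.0011  0.2271] th 123.4 q7 0.38 w 1.004 F [ 1.  -0.8 -0.5] -> xyz [23.18, 29.35, 0.07] turn -34.6
[ 0.53809277  0.0916148  -0.70740884  2.06685617  0.07248303  1.00504477
  0.37654399]
```

Emit:
arm_command:
  deltas:
    - {"xyz": [23.2, 29.4, 0], "turn": -34.6, "jaw": 0}
    - {"xyz": [23.2, 29.4, 0], "turn": -34.6, "jaw": 0}
    - {"xyz": [23.2, 29.4, 0], "turn": -34.6, "jaw": 0}
    - {"xyz": [23.2, 29.4, 0], "turn": -34.6, "jaw": 0}
    - {"xyz": [23.2, 29.4, 0], "turn": -34.6, "jaw": 0}

```text
clock: 1.97
position: [0.4479, 0.1967, 0.2269]
ee_rot: [0.591, 3.083, -0.002]
force: [0.6, -0.6, 0.4]
width: 0.999
```

```bash
python3 -c "
from h import *
goal(.4998,.354,.226,158);print(observe()['joints'])"
```

```text
t1.97 pos [0.4479 0.1967 0.2269] th 158.3 q7 0.37 w 0.999 F [ 0.6 -0.6  0.4] -> xyz [0.99, 16.54, 0.07] turn 0.3
[ 0.17002849  0.33964431 -0.87937811  1.84410681  0.29607582  1.0935598
  0.3725941 ]
```

Emit:
arm_command:
  deltas:
    - {"xyz": [1.0, 16.5, 0], "turn": 0, "jaw": 120}
    - {"xyz": [1.0, 16.5, 0], "turn": 0, "jaw": 120}
    - {"xyz": [1.0, 16.5, 0], "turn": 0, "jaw": 120}
    - {"xyz": [1.0, 16.5, 0], "turn": 0, "jaw": 120}
    - {"xyz": [1.0, 16.5, 4], "turn": 0, "jaw": 120}

```text
clock: 2.38
position: [0.5027, 0.3662, 0.1936]
ee_rot: [0.583, 3.078, 0.024]
force: [0.1, 1.7, 0.4]
width: 0.687
```

```bash
python3 -c "
from h import *
goal(.4998,.354,.09,158);print(observe()['joints'])"
```

```text
t2.38 pos [0.5027 0.3662 0.1936] th 158.5 q7 0.10 w 0.687 F [0.1 1.7 0.4] -> xyz [-0.12, -1.42, 10.34] turn 0.5
[-0.19008971  0.57743006 -0.80659746  1.59121856  0.44757998  1.14796351
  0.10076565]
```

Emit:
arm_command:
  deltas:
    - {"xyz": [-0.1, -1.4, 3], "turn": 0.5, "jaw": 130}
    - {"xyz": [-0.1, -1.4, 5], "turn": 0.5, "jaw": 130}
    - {"xyz": [-0.1, -1.4, 5], "turn": 0.5, "jaw": 130}
    - {"xyz": [-0.1, -1.4, 5], "turn": 0.5, "jaw": 130}

```text
clock: 2.72
position: [0.4988, 0.353, 0.1428]
ee_rot: [0.597, 3.077, 0.022]
force: [-1.1, 0.2, 0.4]
width: 0.491
```

```bash
python3 -c "
from h import *
goal(.4998,.354,.09,158)
d=snap('top','t1.png')"
```

```text
t2.72 pos [0.4988 0.353  0.1428] th 158.0 q7 0.07 w 0.491 F [-1.1  0.2  0.4] -> xyz [-0.04, 0.05, 5.29] turn 0.0
```

Emit:
arm_command:
  deltas:
    - {"xyz": [0, 0, 3], "turn": 0, "jaw": 130}
    - {"xyz": [0, 0, 5.2], "turn": 0, "jaw": 130}
    - {"xyz": [0, 0, 5.2], "turn": 0, "jaw": 130}
    - {"xyz": [0, 0, 5.2], "turn": 0, "jaw": 255}
    - {"xyz": [0, 0, 5.2], "turn": 0, "jaw": 255}
  force: 25

```text
clock: 3.18
position: [0.5008, 0.3555, 0.0945]
ee_rot: [0.597, 3.074, 0.028]
force: [0.6, 1.0, 0.7]
width: 0.394
```

Emit:
arm_command:
  deltas:
    - {"xyz": [0, 0, 0], "turn": 0, "jaw": 255}
    - {"xyz": [0, 0, 0], "turn": 0, "jaw": 255}
    - {"xyz": [0, 0, 0], "turn": 0, "jaw": 255}

```text
clock: 3.43
position: [0.5014, 0.356, 0.0959]
ee_rot: [0.597, 3.072, 0.03]
force: [-1.8, -5.4, 3.4]
width: 0.175
```

```bash
cat >> h.py <<'E'
def tilt():
    M=R.from_rotvec(observe()['ee_rot']).as_matrix(); print('z axis',M[:,2].round(4))
E
python3 -c "
from h import *
goal(.4998,.354,.09,158);tilt();st()"
```

```text
t3.43 pos [0.5014 0.356  0.0959] th 158.0 q7 0.02 w 0.175 F [-1.8 -5.4  3.4] -> xyz [0.07, -0.25, 0.59] turn 0.0
z axis [ 0.0152  0.0167 -0.9997]
{'clock': 3.4333, 'joints': [-0.2094, 0.6599, -0.7484, 1.7176, 0.5365, 0.9551, 0.0242], 'position': [0.5014, 0.356, 0.0959], 'ee_rot': [0.5969, 3.0723, 0.0302], 'force': [-1.8042, -5.3739, 3.4331], 'ft_torque': [-1.2562, 0.0534, -0.0428], 'width': 0.1752}
```

Emit:
arm_command:
  deltas:
    - {"xyz": [0, 0, 0], "turn": -7, "jaw": 255}
    - {"xyz": [0, 0, 0], "turn": -14, "jaw": 255}
    - {"xyz": [0, 0, 0], "turn": -21, "jaw": 255}
    - {"xyz": [0, 0, 0], "turn": -28, "jaw": 255}
    - {"xyz": [0, 0, 0], "turn": -34, "jaw": 255}

```text
clock: 3.85
position: [0.5012, 0.356, 0.096]
ee_rot: [-0.337, 3.107, 0.024]
force: [0.7, 1.8, -4.7]
width: 0.155
```

```bash
python3 -c "
from h import *
goal(.4998,.354,.09,195.5);tilt();print(observe()['ft_torque'])"
```

```text
t3.85 pos [0.5012 0.356  0.096 ] th -167.6 q7 0.54 w 0.155 F [ 0.7  1.8 -4.7] -> xyz [0.19, -0.18, 0.59] turn -3.1
z axis [ 0.0149  0.0169 -0.9997]
[0.44272514 0.13977021 0.00186233]
```

Emit:
arm_command:
  deltas:
    - {"xyz": [0, 0, 0], "turn": -3, "jaw": 255}
    - {"xyz": [0, 0, 0], "turn": -3.5, "jaw": 255}
    - {"xyz": [0, 0, 0], "turn": -3.5, "jaw": 120}
    - {"xyz": [0, 0, 0], "turn": -3.5, "jaw": 120}
    - {"xyz": [0, 0, 0], "turn": -3.5, "jaw": 120}

```text
clock: 4.27
position: [0.5014, 0.356, 0.0964]
ee_rot: [-0.429, 3.094, 0.023]
force: [0.3, 0.0, -0.2]
width: 0.321
```

```bash
python3 -c "
from h import *
goal(.4998,.354,.09,195.5);tilt();print(observe()['ft_torque'])"
```

```text
t4.27 pos [0.5014 0.356  0.0964] th -164.2 q7 0.59 w 0.321 F [ 0.3  0.  -0.2] -> xyz [0.22, -0.16, 0.63] turn 0.3
z axis [ 0.0156  0.0169 -0.9997]
[ 0.08843828 -0.14355731 -0.00681557]
```

Emit:
arm_command:
  deltas:
    - {"xyz": [0, 0, -3], "turn": 0, "jaw": 60}
    - {"xyz": [0, 0, -7], "turn": 0, "jaw": 0}
    - {"xyz": [0, 0, -11], "turn": 0, "jaw": 0}
    - {"xyz": [0, 0, -14], "turn": 0, "jaw": 0}
    - {"xyz": [0, 0, -14], "turn": 0, "jaw": 0}

```text
clock: 4.68
position: [0.5003, 0.3566, 0.2436]
ee_rot: [-0.426, 3.086, 0.031]
force: [0.5, 1.8, -0.1]
width: 0.679
```

Emit:
arm_command:
  deltas:
    - {"xyz": [5, -4, 0], "turn": 0, "jaw": 0}
    - {"xyz": [10, -8, 0], "turn": 0, "jaw": 0}
    - {"xyz": [10, -10, 0], "turn": 0, "jaw": 0}
    - {"xyz": [10, -10, 0], "turn": 0, "jaw": 0}

```text
clock: 5.02
position: [0.429, 0.2286, 0.2383]
ee_rot: [-0.423, 3.088, 0.023]
force: [1.1, 0.3, -1.6]
width: 0.963
```

Run:
```python
from meas import *
d,P,res=allmugs(); st(); tilt()
im=cv2.cvtColor(d['frame'],cv2.COLOR_RGB2BGR)
d2=snap('scene');i2=cv2.cvtColor(d2['frame'],cv2.COLOR_RGB2BGR)
W=np.zeros((600,800,3),np.uint8)
W[:420,:480]=cv2.resize(im[185:255,160:240],None,fx=6,fy=6,interpolation=cv2.INTER_CUBIC)
W[420:,:288]=cv2.resize(im,(288,180));W[:200,480:]=cv2.resize(i2,(320,200));W[200:500,480:800]=cv2.resize(i2[125:175,345:398],(320,300))
cv2.imwrite('pics/v2.png',W)
```

```text
mug xy [0.4618 0.1233] psi 5.4 n 27 res 0.001 14
mug xy [ 0.4576 -0.2398] psi 27.7 n 23 res 0.0007 33
mug xy [ 0.4436 -0.0686] psi 29.8 n 28 res 0.0006 29
{'clock': 5.0667, 'joints': [0.2739, 0.3842, -1.1205, 1.8458, 0.3887, 1.1231, 0.8594], 'position': [0.4295, 0.2275, 0.2384], 'ee_rot': [-0.4201, 3.0886, 0.0218], 'force': [-1.0426, -1.4089, -0.0993], 'ft_torque': [-0.0095, -0.1215, -0.017], 'width': 0.9823}
z axis [ 0.0224  0.0171 -0.9996]
```

View pics/v2.png

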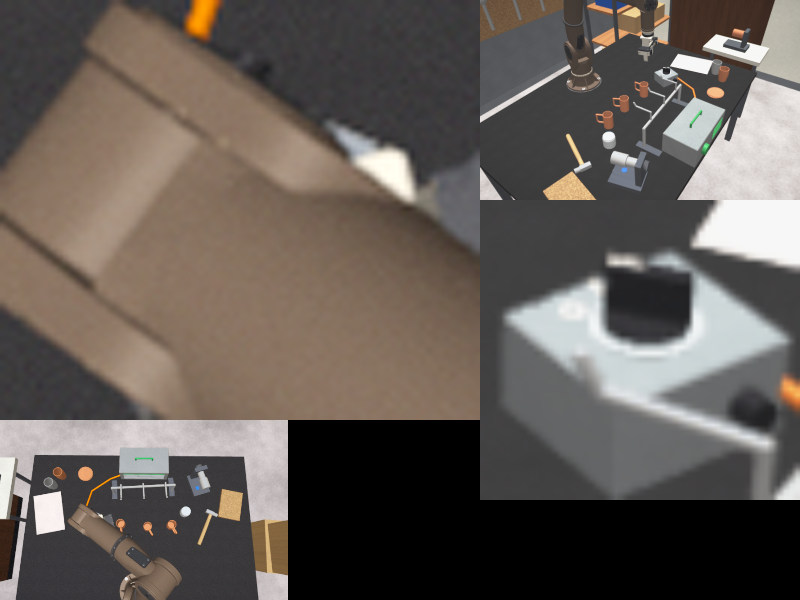

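The scene crop shows the pointer end (620,260) swung round to the ring's side, so the selector looks off. I'll confirm that from the top once the arm is clear. Next is the left mug, gripped with jaws along its y.

```bash
python3 -c "
from h import *
goal(.4618,.1233,.16,185.4)"
```

```text
t5.12 pos [0.4308 0.2297 0.239 ] th -164.5 q7 0.86 w 0.994 F [ 0.1  0.6 -0.3] -> xyz [0.07, -11.18, 7.76] turn 10.1
```

Emit:
arm_command:
  deltas:
    - {"xyz": [0, -3.7, 2], "turn": 5, "jaw": 0}
    - {"xyz": [0, -7.5, 4], "turn": 10, "jaw": 0}
    - {"xyz": [0, -11.2, 6], "turn": 10, "jaw": 0}
    - {"xyz": [0, -11.2, 7.8], "turn": 10, "jaw": 0}
    - {"xyz": [0, -11.2, 7.8], "turn": 10, "jaw": 0}

```text
clock: 5.53
position: [0.462, 0.1201, 0.1565]
ee_rot: [-0.14, 3.118, 0.026]
force: [-0.8, 0.5, -0.4]
width: 0.999
```

Emit:
arm_command:
  deltas:
    - {"xyz": [0, 0, 0], "turn": 0, "jaw": 0}
    - {"xyz": [0, 0, 0], "turn": 0, "jaw": 0}

```text
clock: 5.7
position: [0.4622, 0.1217, 0.1573]
ee_rot: [-0.142, 3.118, 0.027]
force: [-0.3, -0.2, -0.9]
width: 0.997
```

```bash
python3 -c "
from h import *
goal(.4618,.1233,.05,185.4);tilt();st()
snap('scene','s3.png')"
```

```text
t5.70 pos [0.4622 0.1217 0.1573] th -174.8 q7 0.84 w 0.997 F [-0.3 -0.2 -0.9] -> xyz [0.25, -0.01, 10.73] turn -0.2
z axis [ 0.0198  0.0185 -0.9996]
{'clock': 5.7, 'joints': [0.4133, 0.4465, -1.0096, 1.9728, 0.4611, 0.9441, 0.84], 'position': [0.4622, 0.1217, 0.1573], 'ee_rot': [-0.1423, 3.1176, 0.0274], 'force': [-0.3226, -0.1576, -0.8632], 'ft_torque': [0.0289, -0.0763, 0.013], 'width': 0.9968}
```

View pics/s3.png

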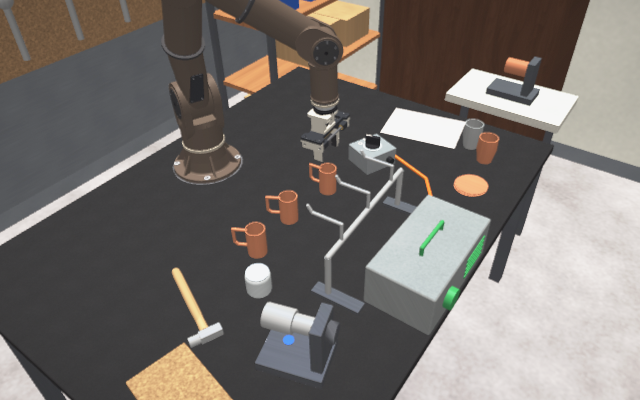

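The scene view shows the open gripper at about (325,135), right above the left mug (327,178), with the jaws spread across the handle direction. Now I descend and grip.

Emit:
arm_command:
  deltas:
    - {"xyz": [0.2, 0, 3], "turn": 0, "jaw": 0}
    - {"xyz": [0.2, 0, 6], "turn": 0, "jaw": 0}
    - {"xyz": [0.2, 0, 9], "turn": 0, "jaw": 0}
    - {"xyz": [0.2, 0, 10.7], "turn": 0, "jaw": 0}
    - {"xyz": [0.2, 0, 10.7], "turn": 0, "jaw": 0}

```text
clock: 6.17
position: [0.4613, 0.1249, 0.049]
ee_rot: [-0.147, 3.119, 0.027]
force: [-0.2, -0.4, 0.1]
width: 0.997
```

Emit:
arm_command:
  deltas:
    - {"xyz": [0, 0, 0], "turn": 0, "jaw": 255}
    - {"xyz": [0, 0, 0], "turn": 0, "jaw": 255}
    - {"xyz": [0, 0, 0], "turn": 0, "jaw": 255}
    - {"xyz": [0, 0, 0], "turn": 0, "jaw": 255}
    - {"xyz": [0, 0, 0], "turn": 0, "jaw": 255}
  force: 25

```text
clock: 6.58
position: [0.462, 0.125, 0.0499]
ee_rot: [-0.146, 3.118, 0.028]
force: [0.0, 0.5, -0.2]
width: 0.687
```

```bash
python3 -c "
from h import *
goal(.4618,.1233,.05,185.4);tilt();st()"
```

```text
t6.58 pos [0.462  0.125  0.0499] th -174.6 q7 0.66 w 0.687 F [ 0.   0.5 -0.2] -> xyz [0.03, -0.17, -0.01] turn -0.0
z axis [ 0.0196  0.0187 -0.9996]
{'clock': 6.5833, 'joints': [0.2694, 0.5868, -0.8579, 2.0817, 0.661, 0.7363, 0.6566], 'position': [0.462, 0.125, 0.0499], 'ee_rot': [-0.1464, 3.1176, 0.0277], 'force': [0.0321, 0.4717, -0.1867], 'ft_torque': [0.0812, -0.1293, -0.0169], 'width': 0.6869}
```

Emit:
arm_command:
  deltas:
    - {"xyz": [0, 0, 0], "turn": 0, "jaw": 255}
    - {"xyz": [0, 0, 0], "turn": 0, "jaw": 255}
    - {"xyz": [0, 0, 0], "turn": 0, "jaw": 255}
    - {"xyz": [0, 0, -2], "turn": 0, "jaw": 255}
    - {"xyz": [0, 0, -4], "turn": 0, "jaw": 255}

```text
clock: 7.0
position: [0.46, 0.1239, 0.0895]
ee_rot: [-0.147, 3.121, 0.027]
force: [0.3, -0.5, -3.1]
width: 0.662
```

Emit:
arm_command:
  deltas:
    - {"xyz": [0, 0, -4], "turn": 6, "jaw": 255}
    - {"xyz": [0, 0, -8], "turn": 13, "jaw": 255}
    - {"xyz": [0, 0, -11], "turn": 20, "jaw": 255}
    - {"xyz": [0, 0, -13], "turn": 27, "jaw": 255}
    - {"xyz": [0, 0, -13], "turn": 34, "jaw": 255}

```text
clock: 7.42
position: [0.4596, 0.1227, 0.2237]
ee_rot: [0.781, 3.025, 0.039]
force: [1.5, 0.9, -3.3]
width: 0.662
```

```bash
python3 -c "
from h import *
goal(.555,.0586,.216,93.5);tilt();st()"
```

```text
t7.42 pos [0.4596 0.1227 0.2237] th 151.1 q7 0.42 w 0.662 F [ 1.5  0.9 -3.3] -> xyz [-11.44, -1.02, 0.86] turn 57.6
z axis [ 0.0227  0.0196 -0.9995]
{'clock': 7.4167, 'joints': [0.3829, 0.3103, -0.9195, 1.896, 0.2783, 1.0406, 0.4167], 'position': [0.4596, 0.1227, 0.2237], 'ee_rot': [0.7806, 3.0252, 0.0386], 'force': [1.4655, 0.8854, -3.261], 'ft_torque': [0.0423, -0.1582, -0.0287], 'width': 0.6618}
```

Emit:
arm_command:
  deltas:
    - {"xyz": [0, 0, 0.5], "turn": 7, "jaw": 255}
    - {"xyz": [0, 0, 0.8], "turn": 14, "jaw": 255}
    - {"xyz": [0, 0, 0.8], "turn": 21, "jaw": 255}
    - {"xyz": [0, 0, 0.8], "turn": 28, "jaw": 255}
    - {"xyz": [0, 0, 0.8], "turn": 35, "jaw": 255}

```text
clock: 7.83
position: [0.4593, 0.1228, 0.2153]
ee_rot: [1.666, 2.653, 0.044]
force: [-0.1, 0.1, -2.2]
width: 0.658
```

Emit:
arm_command:
  deltas:
    - {"xyz": [0, 0, 0], "turn": 7, "jaw": 255}
    - {"xyz": [0, 0, 0], "turn": 14, "jaw": 255}
    - {"xyz": [0, 0, 0], "turn": 21, "jaw": 255}
    - {"xyz": [0, 0, 0], "turn": 22, "jaw": 255}
    - {"xyz": [0, 0, 0], "turn": 22, "jaw": 255}

```text
clock: 8.25
position: [0.4589, 0.1228, 0.2152]
ee_rot: [2.143, 2.293, 0.045]
force: [1.0, 0.9, -3.3]
width: 0.656
```

```bash
python3 -c "
from h import *
goal(.555,.0586,.216,93.5);tilt();st()"
```

```text
t8.25 pos [0.4589 0.1228 0.2152] th 93.9 q7 -0.50 w 0.656 F [ 1.   0.9 -3.3] -> xyz [-7.06, 9.15, 0.0] turn 0.4
z axis [ 0.0215  0.0191 -0.9996]
{'clock': 8.25, 'joints': [0.2155, 0.2666, -0.6996, 1.9188, 0.1945, 0.9973, -0.5004], 'position': [0.4589, 0.1228, 0.2152], 'ee_rot': [2.1429, 2.2932, 0.0449], 'force': [1.0032, 0.9382, -3.2647], 'ft_torque': [-0.0583, -0.0164, 0.0224], 'width': 0.656}
```

Emit:
arm_command:
  deltas:
    - {"xyz": [-2.3, 3, 0], "turn": 0.4, "jaw": 255}
    - {"xyz": [-4.7, 6, 0], "turn": 0.4, "jaw": 255}
    - {"xyz": [-7, 9.1, 0], "turn": 0.4, "jaw": 255}
    - {"xyz": [-7, 9.1, 0], "turn": 0.4, "jaw": 255}
    - {"xyz": [-7, 9.1, 0], "turn": 0.4, "jaw": 255}

```text
clock: 8.67
position: [0.5556, 0.0572, 0.2151]
ee_rot: [2.152, 2.286, 0.044]
force: [-0.0, 0.7, -3.4]
width: 0.657
```

Run:
```python
from meas import *
goal(.645,.064,.216,93.5)
d=snap('scene');im=cv2.cvtColor(d['frame'],cv2.COLOR_RGB2BGR)
d2=snap('top');i2=cv2.cvtColor(d2['frame'],cv2.COLOR_RGB2BGR)
W=np.zeros((600,800,3),np.uint8)
W[:400,:600]=cv2.resize(im[110:210,290:440],(600,400),interpolation=cv2.INTER_CUBIC)
W[400:,:320]=cv2.resize(i2,(320,200))
W[400:,400:800]=cv2.resize(i2[130:230,200:400],(400,200))
cv2.imwrite('pics/v4.png',W)
P=pts(d2);z=P[...,2];sub=np.zeros(z.shape,bool); sub[195:240,170:230]=1
k=sub&(z>0.1)&(z<0.125); uv=np.argwhere(k)[:,::-1]; Q=rayN(d2,uv,0.112); c=Q.mean(0); u,s,vt=np.linalg.svd(Q-c,full_matrices=False); print('knob',len(Q),c,np.degrees(np.arctan2(vt[0][1],vt[0][0])))
```

```text
t8.67 pos [0.5556 0.0572 0.2151] th 93.5 q7 -0.37 w 0.657 F [-0.   0.7 -3.4] -> xyz [0.13, 8.96, 0.1] turn -0.0
knob 88 [0.49981485 0.35402955] -164.60075987848995
```

View pics/v4.png

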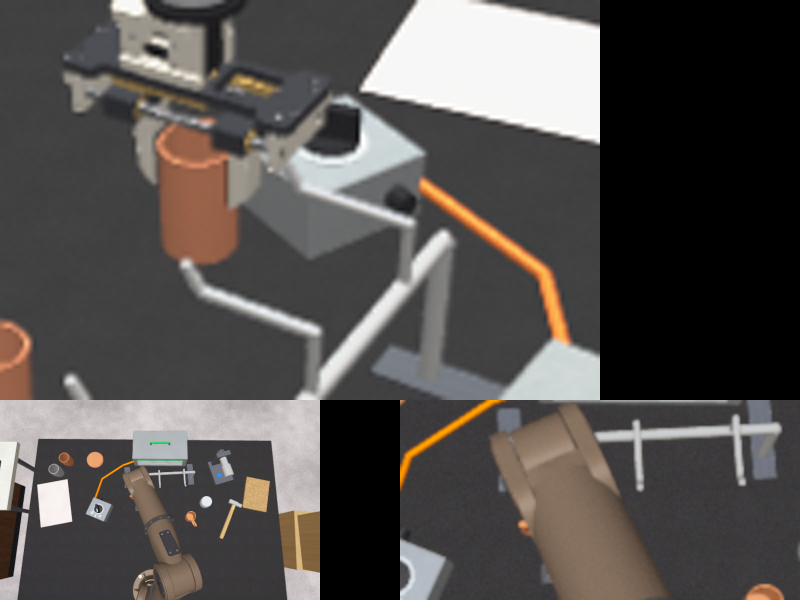

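The top view puts the selector bar at 195.4°, on the ring, so it is off. The scene crop shows the gripped mug at (200,200), level and just in front of the left hook. Next I insert it.

Emit:
arm_command:
  deltas:
    - {"xyz": [0.1, 2, 0.1], "turn": 0, "jaw": 255}
    - {"xyz": [0.1, 4, 0.1], "turn": 0, "jaw": 255}
    - {"xyz": [0.1, 6, 0.1], "turn": 0, "jaw": 255}
    - {"xyz": [0.1, 8, 0.1], "turn": 0, "jaw": 255}
    - {"xyz": [0.1, 9, 0.1], "turn": 0, "jaw": 255}

```text
clock: 9.18
position: [0.6444, 0.0677, 0.2166]
ee_rot: [2.145, 2.293, 0.046]
force: [-0.9, 0.3, -2.8]
width: 0.659
```

Run:
```python
from meas import *
goal(.6454,.054,.187,93.5)
d=snap('scene');im=cv2.cvtColor(d['frame'],cv2.COLOR_RGB2BGR)
W=cv2.resize(im[110:210,290:440],(750,500),interpolation=cv2.INTER_CUBIC)
cv2.imwrite('pics/v5.png',W)
```

```text
t9.18 pos [0.6444 0.0677 0.2166] th 93.8 q7 -0.37 w 0.659 F [-0.9  0.3 -2.8] -> xyz [-1.43, -0.05, 2.93] turn 0.3
```

View pics/v5.png

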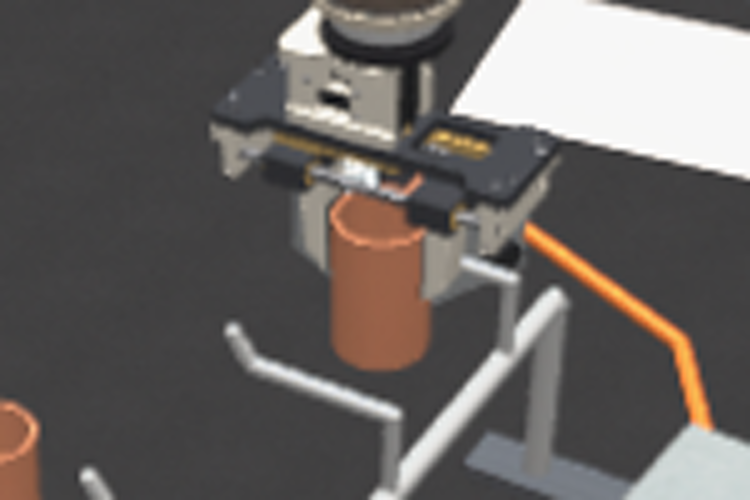

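Emit:
arm_command:
  deltas:
    - {"xyz": [-0.6, 0, 0.5], "turn": 0, "jaw": 255}
    - {"xyz": [-1.2, 0, 1], "turn": 0.3, "jaw": 255}
    - {"xyz": [-1.3, 0, 1.6], "turn": 0.3, "jaw": 255}
    - {"xyz": [-1.3, 0, 2.2], "turn": 0.3, "jaw": 255}
    - {"xyz": [-1.3, 0, 2.5], "turn": 0.3, "jaw": 255}

```text
clock: 9.65
position: [0.6456, 0.0549, 0.19]
ee_rot: [2.152, 2.288, 0.044]
force: [-0.0, -0.1, -3.3]
width: 0.661
```

Run:
```python
from meas import *
goal(.6454,.054,.187,93.5)
d=snap('scene');im=cv2.cvtColor(d['frame'],cv2.COLOR_RGB2BGR)
W=cv2.resize(im[110:210,290:440],(750,500),interpolation=cv2.INTER_CUBIC)
cv2.imwrite('pics/v6.png',W)
```

```text
t9.65 pos [0.6456 0.0549 0.19  ] th 93.5 q7 -0.37 w 0.661 F [-0.  -0.1 -3.3] -> xyz [-0.09, -0.03, 0.3] turn 0.0
```

Emit:
arm_command:
  deltas:
    - {"xyz": [0, 0, 0.2], "turn": 0, "jaw": 255}
    - {"xyz": [0, 0, 0.4], "turn": 0, "jaw": 255}
    - {"xyz": [0, 0, 0.4], "turn": 0, "jaw": 255}

```text
clock: 9.95
position: [0.6453, 0.0553, 0.1853]
ee_rot: [-2.151, -2.289, -0.044]
force: [-0.4, 0.0, -3.9]
width: 0.66
```

Emit:
arm_command:
  deltas:
    - {"xyz": [0, 0, 0.2], "turn": 0, "jaw": 255}
    - {"xyz": [0, 0, 0.3], "turn": 0, "jaw": 255}
    - {"xyz": [0, 0, 0.3], "turn": 0, "jaw": 255}

```text
clock: 10.2
position: [0.6456, 0.0556, 0.1825]
ee_rot: [-2.151, -2.289, -0.044]
force: [-0.8, -0.5, -0.8]
width: 0.656
```

Run:
```python
from meas import *
goal(.6454,.054,.187,93.5);st();tilt()
d=snap('scene');im=cv2.cvtColor(d['frame'],cv2.COLOR_RGB2BGR)
W=cv2.resize(im[110:210,290:440],(750,500),interpolation=cv2.INTER_CUBIC)
cv2.imwrite('pics/v6.png',W)
```

```text
t10.20 pos [0.6456 0.0556 0.1825] th 93.6 q7 -0.37 w 0.656 F [-0.8 -0.5 -0.8] -> xyz [-0.15, -0.02, -0.45] turn 0.1
{'clock': 10.2, 'joints': [0.2193, 0.5676, -0.5851, 1.5512, 0.3233, 1.0985, -0.3721], 'position': [0.6456, 0.0556, 0.1825], 'ee_rot': [-2.1511, -2.2888, -0.0444], 'force': [-0.7576, -0.5282, -0.7718], 'ft_torque': [0.0684, -0.0262, -0.0198], 'width': 0.6564}
z axis [ 0.0191  0.0208 -0.9996]
```

View pics/v6.png

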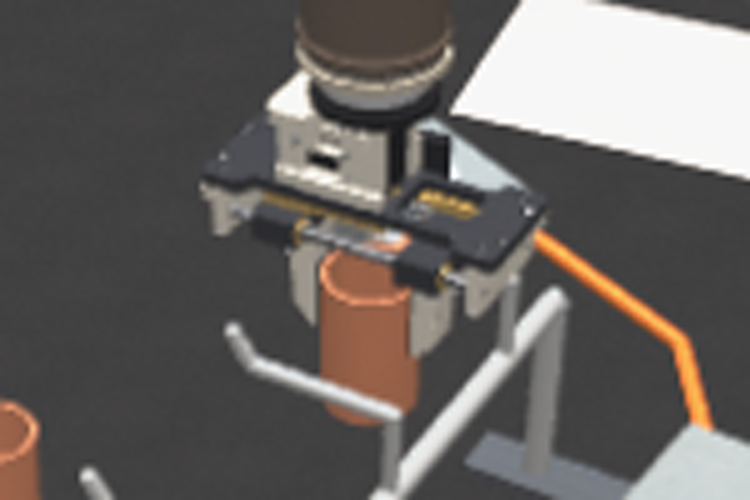

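The load moved from -3.9 N to -0.8 N, so the handle is resting on the peg. Now I release.

Emit:
arm_command:
  deltas:
    - {"xyz": [0, 0, 0.1], "turn": 0, "jaw": 255}
    - {"xyz": [0, 0, 0.1], "turn": 0, "jaw": 80}
    - {"xyz": [0, 0, 0.1], "turn": 0, "jaw": 72}
    - {"xyz": [0, 0, 0.1], "turn": 0, "jaw": 64}
    - {"xyz": [0, 0, 0.1], "turn": 0, "jaw": 40}
  force: 5

```text
clock: 10.67
position: [0.6457, 0.0556, 0.1818]
ee_rot: [-2.151, -2.289, -0.045]
force: [-0.1, -0.1, -0.2]
width: 0.785
```

Emit:
arm_command:
  deltas:
    - {"xyz": [0, 0, 0], "turn": 0, "jaw": 0}
    - {"xyz": [0, 0, 0], "turn": 0, "jaw": 0}
    - {"xyz": [0, 0, 0], "turn": 0, "jaw": 0}
    - {"xyz": [0, 0, 0], "turn": 0, "jaw": 0}

```text
clock: 11.0
position: [0.6457, 0.0556, 0.1818]
ee_rot: [-2.151, -2.289, -0.045]
force: [-0.3, 0.2, -0.4]
width: 0.995
```

Run:
```python
from meas import *
st()
d=snap('scene');im=cv2.cvtColor(d['frame'],cv2.COLOR_RGB2BGR)
W=cv2.resize(im[110:210,290:440],(750,500),interpolation=cv2.INTER_CUBIC)
cv2.imwrite('pics/v7.png',W)
```

```text
{'clock': 11.0, 'joints': [0.2191, 0.5681, -0.5848, 1.552, 0.3239, 1.0968, -0.3726], 'position': [0.6457, 0.0556, 0.1818], 'ee_rot': [-2.1513, -2.2889, -0.0447], 'force': [-0.269, 0.1815, -0.4073], 'ft_torque': [-0.0236, -0.1468, -0.0221], 'width': 0.9948}
```

View pics/v7.png

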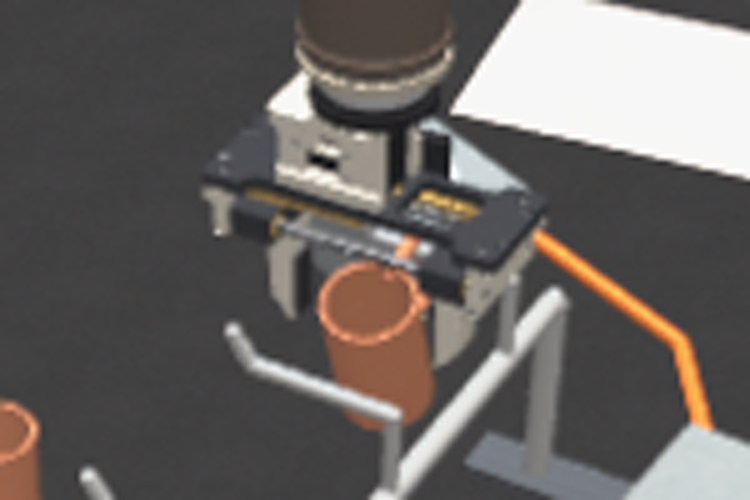

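The mug now leans under the hook, with its rim at (370,300) facing the camera and its handle over the peg. I'll lift straight off.

Emit:
arm_command:
  deltas:
    - {"xyz": [0, 0, -2], "turn": 0, "jaw": 0}
    - {"xyz": [0, 0, -5], "turn": 0, "jaw": 0}
    - {"xyz": [0, 0, -9], "turn": 0, "jaw": 0}
    - {"xyz": [0, 0, -12], "turn": 0, "jaw": 0}
    - {"xyz": [0, 0, -12], "turn": 0, "jaw": 0}

```text
clock: 11.47
position: [0.6458, 0.0543, 0.3092]
ee_rot: [2.147, 2.284, 0.058]
force: [0.3, 0.4, 0.5]
width: 1.0
```

Run:
```python
from meas import *
d,P,res=allmugs()
goal(.4436,-.0686,.16,209.7)
d=snap('scene');im=cv2.cvtColor(d['frame'],cv2.COLOR_RGB2BGR)
W=cv2.resize(im[110:210,290:440],(750,500),interpolation=cv2.INTER_CUBIC)
cv2.imwrite('pics/v8.png',W)
```

```text
mug xy [ 0.4576 -0.2398] psi 27.5 n 23 res 0.0007 33
t11.52 pos [0.645  0.0539 0.3059] th 93.6 q7 -0.32 w 0.998 F [ 0.9  1.  -1.1] -> xyz [-11.27, -21.25, 13.79] turn -116.1
```

View pics/v8.png

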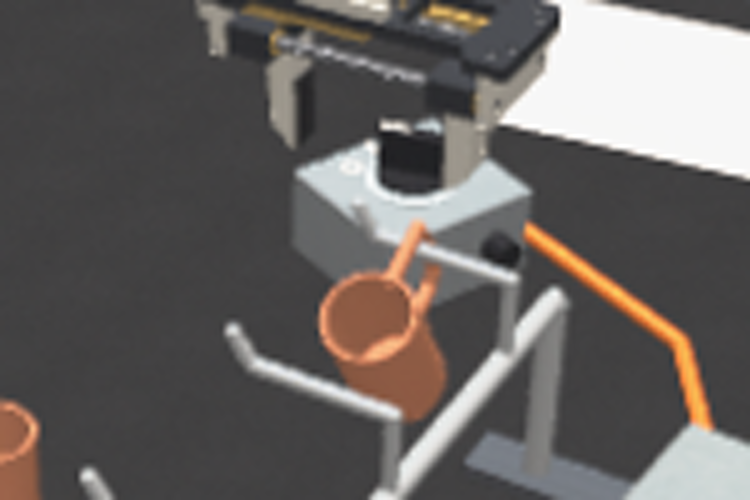

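The left mug hangs by its handle on hook 2 at (430,245). Next is the middle mug, going to hook 1.

Emit:
arm_command:
  deltas:
    - {"xyz": [-11.3, -21.3, 0], "turn": -35, "jaw": 0}
    - {"xyz": [-11.3, -21.3, 0], "turn": -35, "jaw": 0}
    - {"xyz": [-11.3, -21.3, 0], "turn": -35, "jaw": 0}
    - {"xyz": [-11.3, -21.3, 0], "turn": -35, "jaw": 0}
    - {"xyz": [-11.3, -21.3, 0], "turn": -35, "jaw": 0}

```text
clock: 11.98
position: [0.4672, -0.0543, 0.2951]
ee_rot: [1.365, 2.82, 0.043]
force: [-0.9, -0.7, -0.0]
width: 1.0
```

Run:
```python
from meas import *
goal(.4436,-.0686,.2,209.8); st(); tilt()
```

```text
t11.98 pos [ 0.4672 -0.0543  0.2951] th 128.4 q7 0.54 w 1.000 F [-0.9 -0.7 -0. ] -> xyz [0.3, -3.0, 9.43] turn -81.4
{'clock': 11.9833, 'joints': [0.6916, 0.2, -0.7816, 1.7922, 0.1302, 1.1885, 0.5434], 'position': [0.4672, -0.0543, 0.2951], 'ee_rot': [1.3648, 2.8205, 0.0431], 'force': [-0.8511, -0.676, -0.0154], 'ft_torque': [-0.0806, -0.1494, 0.0249], 'width': 0.9995}
z axis [ 0.0192  0.0213 -0.9996]
```

Emit:
arm_command:
  deltas:
    - {"xyz": [0.3, -3, 6], "turn": -35, "jaw": 0}
    - {"xyz": [0.3, -3, 6], "turn": -35, "jaw": 0}
    - {"xyz": [0.3, -3, 6], "turn": -35, "jaw": 0}
    - {"xyz": [0.3, -3, 6], "turn": -35, "jaw": 0}
    - {"xyz": [0.3, -3, 6], "turn": -35, "jaw": 0}

```text
clock: 12.4
position: [0.4414, -0.0697, 0.2327]
ee_rot: [0.444, 3.097, 0.037]
force: [0.1, -0.8, 0.8]
width: 0.996
```

Emit:
arm_command:
  deltas:
    - {"xyz": [0, 0, 2], "turn": -35, "jaw": 0}
    - {"xyz": [0, 0, 2], "turn": -35, "jaw": 0}
    - {"xyz": [0, 0, 4], "turn": -35, "jaw": 0}
    - {"xyz": [0, 0, 4], "turn": -35, "jaw": 0}
    - {"xyz": [0, 0, 4], "turn": -35, "jaw": 0}

```text
clock: 12.82
position: [0.4402, -0.0689, 0.1907]
ee_rot: [-0.517, 3.082, 0.032]
force: [-0.4, 0.1, 0.4]
width: 1.0
```

Run:
```python
from meas import *
allmugs()
goal(.4436,-.0686,.16,209.8); st(); tilt()
snap('scene','s9.png');snap('top','t9.png')
```

```text
mug xy [ 0.4576 -0.2398] psi 27.5 n 23 res 0.0007 34
t12.87 pos [ 0.4406 -0.069   0.1911] th -160.5 q7 1.64 w 0.999 F [ 0.3 -0.9 -0.2] -> xyz [-0.23, -0.12, 3.11] turn -10.3
{'clock': 12.8667, 'joints': [0.8671, 0.3332, -0.9937, 1.9867, 0.3111, 0.9756, 1.6365], 'position': [0.4406, -0.069, 0.1911], 'ee_rot': [-0.5293, 3.0797, 0.0316], 'force': [0.3328, -0.8868, -0.2329], 'ft_torque': [0.0542, -0.1556, 0.0472], 'width': 0.9991}
z axis [ 0.0129  0.0227 -0.9997]
```

View pics/s9.png

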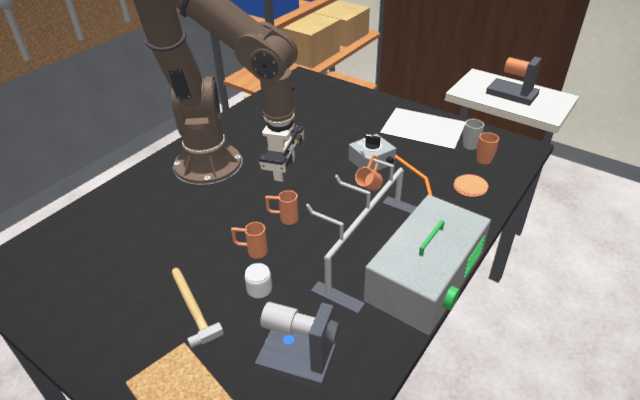

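View pics/t9.png

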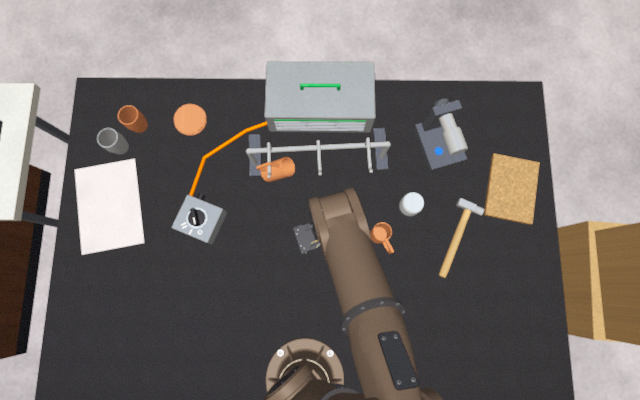

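The middle mug (288,207) hasn't moved in the scene view, and the first mug hangs at (369,177). I'll continue down onto the middle mug.

Emit:
arm_command:
  deltas:
    - {"xyz": [0, -0.1, 1], "turn": -6, "jaw": 0}
    - {"xyz": [-0.2, -0.1, 3], "turn": -10.3, "jaw": 0}
    - {"xyz": [-0.2, -0.1, 4], "turn": -10.3, "jaw": 0}
    - {"xyz": [-0.2, -0.1, 4], "turn": -10.3, "jaw": 0}

```text
clock: 13.3
position: [0.4423, -0.0683, 0.1498]
ee_rot: [-0.77, 3.029, 0.032]
force: [-0.6, -0.1, 0.5]
width: 0.998
```

Run:
```python
from meas import *
goal(.4436,-.0686,.05,209.8)
```

```text
t13.30 pos [ 0.4423 -0.0683  0.1498] th -151.5 q7 1.70 w 0.998 F [-0.6 -0.1  0.5] -> xyz [0.11, -0.25, 9.98] turn -1.3
```

Emit:
arm_command:
  deltas:
    - {"xyz": [0.1, -0.2, 3], "turn": -1.3, "jaw": 0}
    - {"xyz": [0.1, -0.2, 6], "turn": -1.3, "jaw": 0}
    - {"xyz": [0.1, -0.2, 9], "turn": -1.3, "jaw": 0}
    - {"xyz": [0.1, -0.2, 10], "turn": -1.3, "jaw": 0}
    - {"xyz": [0.1, -0.2, 10], "turn": -1.3, "jaw": 0}

```text
clock: 13.72
position: [0.4421, -0.0679, 0.0485]
ee_rot: [-0.802, 3.024, 0.034]
force: [-0.7, -0.4, -0.5]
width: 1.002
```

Emit:
arm_command:
  deltas:
    - {"xyz": [0, 0, 0], "turn": 0, "jaw": 255}
    - {"xyz": [0, 0, 0], "turn": 0, "jaw": 255}
    - {"xyz": [0, 0, 0], "turn": 0, "jaw": 255}
    - {"xyz": [0, 0, 0], "turn": 0, "jaw": 255}
    - {"xyz": [0, 0, 0], "turn": 0, "jaw": 255}
  force: 25

```text
clock: 14.13
position: [0.4427, -0.0682, 0.0494]
ee_rot: [-0.8, 3.023, 0.032]
force: [2.4, -4.1, 3.5]
width: 0.686
```

Run:
```python
from meas import *
goal(.4436,-.0686,.05,209.8)
```

```text
t14.13 pos [ 0.4427 -0.0682  0.0494] th -150.4 q7 1.54 w 0.686 F [ 2.4 -4.1  3.5] -> xyz [-0.06, -0.07, -0.06] turn -0.2
```

Emit:
arm_command:
  deltas:
    - {"xyz": [0, 0, 0], "turn": 0, "jaw": 255}
    - {"xyz": [0, 0, 0], "turn": 0, "jaw": 255}
    - {"xyz": [0, 0, -2], "turn": 0, "jaw": 255}
    - {"xyz": [0, 0, -6], "turn": 3, "jaw": 255}
    - {"xyz": [0, 0, -10], "turn": 10, "jaw": 255}

```text
clock: 14.55
position: [0.4401, -0.07, 0.1494]
ee_rot: [-0.535, 3.087, 0.039]
force: [1.6, -2.5, -2.4]
width: 0.657
```

Emit:
arm_command:
  deltas:
    - {"xyz": [0, 0, -3], "turn": 7, "jaw": 255}
    - {"xyz": [0, 0, -6], "turn": 14, "jaw": 255}
    - {"xyz": [0, 0, -6], "turn": 21, "jaw": 255}
    - {"xyz": [0, 0, -6], "turn": 28, "jaw": 255}
    - {"xyz": [0, 0, -6], "turn": 35, "jaw": 255}

```text
clock: 14.97
position: [0.4396, -0.0718, 0.2098]
ee_rot: [0.429, 3.111, 0.041]
force: [0.9, -0.5, -2.4]
width: 0.658
```

Run:
```python
from meas import *
goal(.564,-.0914,.216,93.5)
```

```text
t14.97 pos [ 0.4396 -0.0718  0.2098] th 164.3 q7 1.13 w 0.658 F [ 0.9 -0.5 -2.4] -> xyz [-12.5, 1.49, -0.61] turn 70.8
```

Emit:
arm_command:
  deltas:
    - {"xyz": [0, 0, -0.6], "turn": 7, "jaw": 255}
    - {"xyz": [0, 0, -0.6], "turn": 14, "jaw": 255}
    - {"xyz": [0, 0, -0.6], "turn": 21, "jaw": 255}
    - {"xyz": [0, 0, -0.6], "turn": 28, "jaw": 255}
    - {"xyz": [0, 0, -0.6], "turn": 35, "jaw": 255}

```text
clock: 15.38
position: [0.439, -0.0718, 0.2156]
ee_rot: [-1.351, -2.828, -0.039]
force: [-0.3, 0.1, -3.1]
width: 0.657
```

Emit:
arm_command:
  deltas:
    - {"xyz": [0, 0, 0], "turn": 7, "jaw": 255}
    - {"xyz": [0, 0, 0], "turn": 14, "jaw": 255}
    - {"xyz": [0, 0, 0], "turn": 21, "jaw": 255}
    - {"xyz": [0, 0, 0], "turn": 28, "jaw": 255}
    - {"xyz": [0, 0, 0], "turn": 35, "jaw": 255}

```text
clock: 15.8
position: [0.4384, -0.0716, 0.2152]
ee_rot: [-2.139, -2.279, -0.032]
force: [0.3, 0.6, -2.0]
width: 0.658
```

Run:
```python
from meas import *
goal(.564,-.0914,.216,93.5)
```

```text
t15.80 pos [ 0.4384 -0.0716  0.2152] th 93.6 q7 -0.01 w 0.658 F [ 0.3  0.6 -2. ] -> xyz [-2.77, 12.41, -0.1] turn 0.1
```

Emit:
arm_command:
  deltas:
    - {"xyz": [-0.9, 4, -0.1], "turn": 0, "jaw": 255}
    - {"xyz": [-1.8, 8, -0.1], "turn": 0, "jaw": 255}
    - {"xyz": [-2.8, 11, -0.1], "turn": 0, "jaw": 255}
    - {"xyz": [-2.8, 12.4, -0.1], "turn": 0, "jaw": 255}
    - {"xyz": [-2.8, 12.4, -0.1], "turn": 0, "jaw": 255}

```text
clock: 16.22
position: [0.5664, -0.0916, 0.2151]
ee_rot: [-2.139, -2.278, -0.034]
force: [-0.5, -0.4, -2.7]
width: 0.661
```

Run:
```python
from meas import *
goal(.654,-.086,.216,93.5)
snap('scene','s10.png')
```

```text
t16.22 pos [ 0.5664 -0.0916  0.2151] th 93.6 q7 -0.08 w 0.661 F [-0.5 -0.4 -2.7] -> xyz [0.01, 8.78, -0.05] turn 0.1
```

View pics/s10.png

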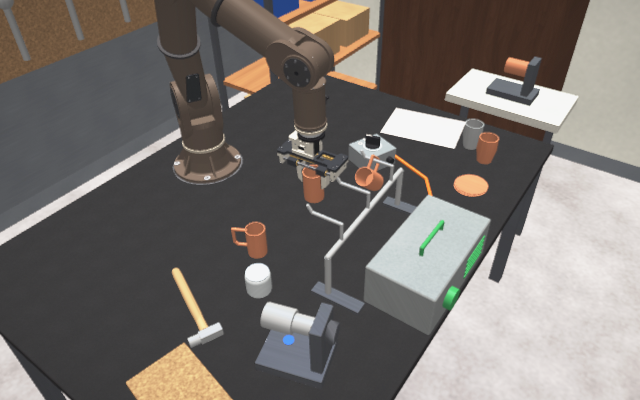

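The second mug (313,185) is held level just in front of the middle hook, with its handle hidden on the far side. I'll insert it, shift it across and lower it.

Emit:
arm_command:
  deltas:
    - {"xyz": [0, 2, 0], "turn": 0, "jaw": 255}
    - {"xyz": [0, 4, 0], "turn": 0, "jaw": 255}
    - {"xyz": [0, 6, 0], "turn": 0, "jaw": 255}
    - {"xyz": [0, 8, 0], "turn": 0, "jaw": 255}
    - {"xyz": [0, 8.8, 0], "turn": 0, "jaw": 255}

```text
clock: 16.68
position: [0.6531, -0.085, 0.2149]
ee_rot: [-2.136, -2.278, -0.033]
force: [-0.3, 1.0, -2.2]
width: 0.656
```

Run:
```python
from meas import *
goal(.6546,-.096,.187,93.5)
```

```text
t16.68 pos [ 0.6531 -0.085   0.2149] th 93.7 q7 -0.11 w 0.656 F [-0.3  1.  -2.2] -> xyz [-1.18, 0.07, 2.76] turn 0.2
```

Emit:
arm_command:
  deltas:
    - {"xyz": [-0.6, 0, 0.5], "turn": 0, "jaw": 255}
    - {"xyz": [-1.1, 0, 1], "turn": 0, "jaw": 255}
    - {"xyz": [-1.1, 0, 1.6], "turn": 0, "jaw": 255}
    - {"xyz": [-1.1, 0, 2.2], "turn": 0, "jaw": 255}
    - {"xyz": [-1.1, 0, 2.5], "turn": 0, "jaw": 255}

```text
clock: 17.1
position: [0.6523, -0.0959, 0.1883]
ee_rot: [-2.136, -2.277, -0.03]
force: [-0.6, -0.3, -3.3]
width: 0.661
```

Emit:
arm_command:
  deltas:
    - {"xyz": [0, 0, 0.2], "turn": 0, "jaw": 255}
    - {"xyz": [0, 0, 0.4], "turn": 0, "jaw": 255}
    - {"xyz": [0, 0, 0.4], "turn": 0, "jaw": 255}

```text
clock: 17.35
position: [0.6518, -0.0958, 0.1838]
ee_rot: [-2.136, -2.276, -0.029]
force: [0.1, 0.7, -3.8]
width: 0.661
```

Emit:
arm_command:
  deltas:
    - {"xyz": [0, 0, 0.2], "turn": 0, "jaw": 255}
    - {"xyz": [0, 0, 0.3], "turn": 0, "jaw": 255}
    - {"xyz": [0, 0, 0.3], "turn": 0, "jaw": 255}

```text
clock: 17.6
position: [0.652, -0.0957, 0.181]
ee_rot: [-2.136, -2.277, -0.029]
force: [-0.6, -0.2, -1.4]
width: 0.658
```

Emit:
arm_command:
  deltas:
    - {"xyz": [0, 0, 0.1], "turn": 0, "jaw": 255}
    - {"xyz": [0, 0, 0.2], "turn": 0, "jaw": 255}
    - {"xyz": [0, 0, 0.2], "turn": 0, "jaw": 255}

```text
clock: 17.85
position: [0.6523, -0.0955, 0.1794]
ee_rot: [-2.136, -2.277, -0.031]
force: [-1.0, -1.1, 2.5]
width: 0.653
```

The force rose to +2.5 N, so the handle rests on the peg. Now I release.

Emit:
arm_command:
  deltas:
    - {"xyz": [0, 0, 0], "turn": 0, "jaw": 85}
    - {"xyz": [0, 0, 0], "turn": 0, "jaw": 80}
    - {"xyz": [0, 0, 0], "turn": 0, "jaw": 72}
    - {"xyz": [0, 0, 0], "turn": 0, "jaw": 64}
    - {"xyz": [0, 0, 0], "turn": 0, "jaw": 40}
  force: 5

```text
clock: 18.27
position: [0.6523, -0.0956, 0.1794]
ee_rot: [-2.136, -2.277, -0.031]
force: [-0.3, 0.4, 0.4]
width: 0.784
```

Emit:
arm_command:
  deltas:
    - {"xyz": [0, 0, 0], "turn": 0, "jaw": 0}
    - {"xyz": [0, 0, 0], "turn": 0, "jaw": 0}
    - {"xyz": [0, 0, 0], "turn": 0, "jaw": 0}
    - {"xyz": [0, 0, 0], "turn": 0, "jaw": 0}

```text
clock: 18.6
position: [0.6523, -0.0956, 0.1794]
ee_rot: [-2.136, -2.277, -0.031]
force: [-0.9, 0.2, 0.2]
width: 0.996
```

Run:
```python
from meas import *
st()
d=snap('scene');im=cv2.cvtColor(d['frame'],cv2.COLOR_RGB2BGR)
W=cv2.resize(im[120:220,270:420],(750,500),interpolation=cv2.INTER_CUBIC)
cv2.imwrite('pics/v11.png',W)
```

```text
{'clock': 18.6, 'joints': [0.4173, 0.5933, -0.5385, 1.5007, 0.2917, 1.1323, -0.1055], 'position': [0.6523, -0.0956, 0.1794], 'ee_rot': [-2.1364, -2.277, -0.0306], 'force': [-0.8719, 0.1916, 0.2337], 'ft_torque': [-0.0542, -0.0818, 0.0328], 'width': 0.9959}
```

View pics/v11.png

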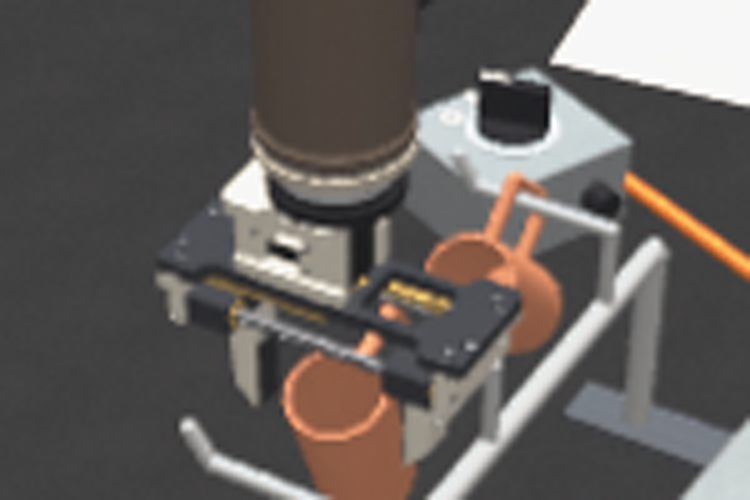

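The second mug leans under the middle hook, with its rim at (340,390) and its handle going up to (395,315). The first still hangs at (500,280). I'll lift off.

Emit:
arm_command:
  deltas:
    - {"xyz": [0, 0, -2], "turn": 0, "jaw": 0}
    - {"xyz": [0, 0, -5], "turn": 0, "jaw": 0}
    - {"xyz": [0, 0, -9], "turn": 0, "jaw": 0}
    - {"xyz": [0, 0, -12], "turn": 0, "jaw": 0}
    - {"xyz": [0, 0, -12], "turn": 0, "jaw": 0}

```text
clock: 19.07
position: [0.6551, -0.0984, 0.3069]
ee_rot: [-2.142, -2.282, -0.041]
force: [0.5, 0.4, 1.0]
width: 1.0
```

Run:
```python
from meas import *
allmugs()
d=snap('scene');im=cv2.cvtColor(d['frame'],cv2.COLOR_RGB2BGR)
cv2.imwrite('pics/v12.png',cv2.resize(im[100:280,220:460],(800,600),interpolation=cv2.INTER_CUBIC))
goal(.4576,-.2398,.3,207.6)
```

```text
t19.17 pos [ 0.6531 -0.0987  0.301 ] th 93.6 q7 -0.06 w 1.000 F [-0.8 -0.3 -0.4] -> xyz [-12.83, -20.4, -0.33] turn -114.0
```

View pics/v12.png

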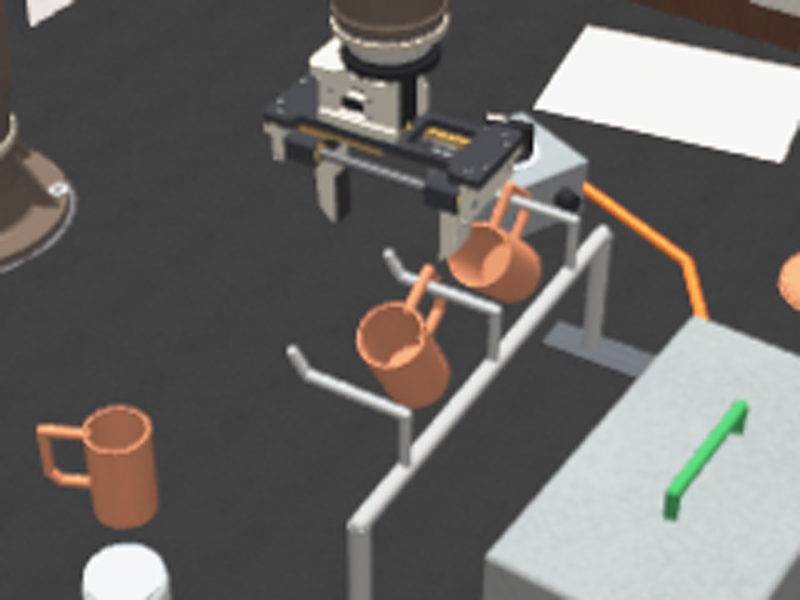

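Both mugs hang, at (400,350) and (495,260). The third still stands at (120,465), unmoved. I'll fetch it.

Emit:
arm_command:
  deltas:
    - {"xyz": [-12.8, -20.4, 0], "turn": -35, "jaw": 0}
    - {"xyz": [-12.8, -20.4, 0], "turn": -35, "jaw": 0}
    - {"xyz": [-12.8, -20.4, 0], "turn": -35, "jaw": 0}
    - {"xyz": [-12.8, -20.4, 0], "turn": -35, "jaw": 0}
    - {"xyz": [-12.8, -20.4, 0], "turn": -35, "jaw": 0}

```text
clock: 19.58
position: [0.4817, -0.2208, 0.2953]
ee_rot: [-1.347, -2.824, -0.039]
force: [0.3, -0.6, 1.3]
width: 0.996
```

Run:
```python
from meas import *
goal(.4576,-.2398,.2,207.6); st(); tilt()
```

```text
t19.58 pos [ 0.4817 -0.2208  0.2953] th 129.0 q7 0.83 w 0.996 F [ 0.3 -0.6  1.3] -> xyz [-0.16, -3.23, 9.47] turn -78.6
{'clock': 19.5833, 'joints': [0.8898, 0.3204, -0.7102, 1.6459, 0.1887, 1.2604, 0.8264], 'position': [0.4817, -0.2208, 0.2953], 'ee_rot': [-1.3475, -2.8241, -0.0393], 'force': [0.3472, -0.642, 1.293], 'ft_torque': [-0.0696, -0.1141, 0.063], 'width': 0.9955}
z axis [-2.000e-04  2.790e-02 -9.996e-01]
```

Emit:
arm_command:
  deltas:
    - {"xyz": [-0.2, -3.2, 6], "turn": -35, "jaw": 0}
    - {"xyz": [-0.2, -3.2, 6], "turn": -35, "jaw": 0}
    - {"xyz": [-0.2, -3.2, 6], "turn": -35, "jaw": 0}
    - {"xyz": [-0.2, -3.2, 6], "turn": -35, "jaw": 0}
    - {"xyz": [-0.2, -3.2, 6], "turn": -35, "jaw": 0}

```text
clock: 20.0
position: [0.4565, -0.2409, 0.2329]
ee_rot: [-0.428, -3.105, -0.045]
force: [0.0, -0.1, 0.2]
width: 1.0
```

Emit:
arm_command:
  deltas:
    - {"xyz": [0, 0, 2], "turn": -35, "jaw": 0}
    - {"xyz": [0, 0, 2], "turn": -35, "jaw": 0}
    - {"xyz": [0, 0, 4], "turn": -35, "jaw": 0}
    - {"xyz": [0, 0, 4], "turn": -35, "jaw": 0}
    - {"xyz": [0, 0, 4], "turn": -35, "jaw": 0}

```text
clock: 20.42
position: [0.4546, -0.2392, 0.1906]
ee_rot: [0.537, -3.094, -0.051]
force: [-0.9, -0.0, 0.4]
width: 1.0
```

Run:
```python
from meas import *
goal(.4576,-.2398,.155,207.6); st(); tilt()
d=snap('scene');im=cv2.cvtColor(d['frame'],cv2.COLOR_RGB2BGR)
cv2.imwrite('pics/v13.png',cv2.resize(im[100:280,200:440],(800,600),interpolation=cv2.INTER_CUBIC))
```

```text
t20.42 pos [ 0.4546 -0.2392  0.1906] th -160.3 q7 1.91 w 1.000 F [-0.9 -0.   0.4] -> xyz [-0.25, -0.27, 3.56] turn -7.9
{'clock': 20.4167, 'joints': [1.0979, 0.472, -0.9558, 1.8172, 0.3989, 1.0861, 1.9131], 'position': [0.4546, -0.2392, 0.1906], 'ee_rot': [0.5367, -3.0937, -0.0507], 'force': [-0.8982, -0.0051, 0.3604], 'ft_torque': [0.0672, -0.1732, -0.002], 'width': 0.9996}
z axis [-0.0067  0.0316 -0.9995]
```

View pics/v13.png

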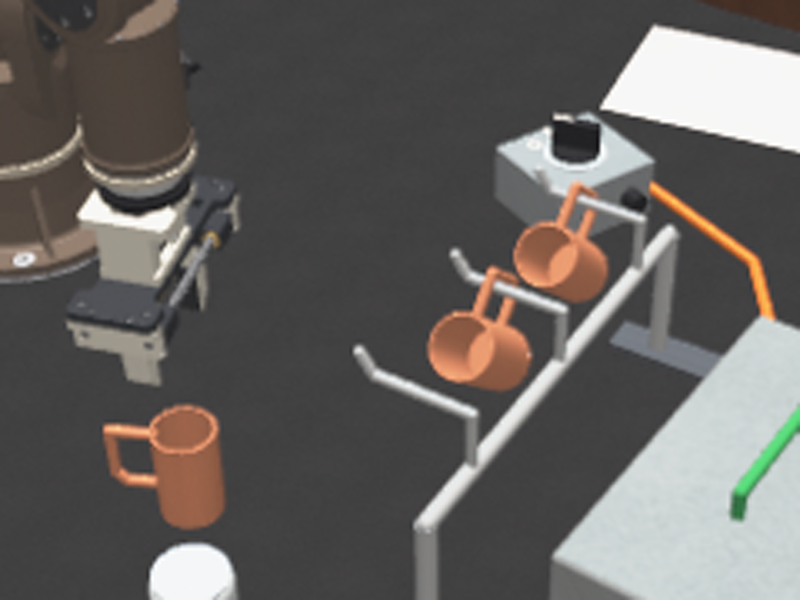

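Run:
```python
from meas import *
d=snap('top'); P=pts(d); m=np.zeros(P.shape[:2],bool); m[185:220,395:430]=1
m&=(P[...,2]>0.06)&(P[...,2]<0.08); q=P[m]; (c,r)=cv2.minEnclosingCircle(q[:,:2].astype(np.float32)); print(m.sum(),c,r,q[:,:2].mean(0))
goal(.4576,-.2398,.155,207.6)
```

```text
0 (0.0, 0.0) 0.0 [nan nan]
t20.52 pos [ 0.4553 -0.2394  0.1914] th -160.6 q7 1.91 w 0.997 F [-0.5 -0.1 -0.5] -> xyz [-0.18, -0.23, 3.64] turn -8.2<stdin>:3: RuntimeWarning: Mean of empty slice.
  ret = um.true_divide(
```

Run:
```python
from meas import *
d=snap('top'); im=cv2.imread('pics/top0.png')
hsv=cv2.cvtColor(im,cv2.COLOR_BGR2HSV); m=((hsv[...,2]>130)&(hsv[...,1]<60)).astype(np.uint8); m[:185]=0;m[222:]=0;m[:,:392]=0;m[:,430:]=0
cs,_=cv2.findContours(m,cv2.RETR_EXTERNAL,cv2.CHAIN_APPROX_NONE);c=max(cs,key=len)[:,0,:]
print(cv2.minEnclosingCircle(rayN(d,c,0.07).astype(np.float32)))
```

```text
((0.55204838514328, -0.3405196964740753), 0.0422155037522316)
```

The tin is at about (0.55, -0.34), which leaves roughly 35 mm of clearance to the finger. I'll align and descend.

Emit:
arm_command:
  deltas:
    - {"xyz": [-0.1, -0.1, 1], "turn": -5, "jaw": 0}
    - {"xyz": [-0.2, -0.2, 3], "turn": -8.2, "jaw": 0}
    - {"xyz": [-0.2, -0.2, 4], "turn": -8.2, "jaw": 0}
    - {"xyz": [-0.2, -0.2, 4], "turn": -8.2, "jaw": 0}

```text
clock: 20.9
position: [0.4563, -0.239, 0.1495]
ee_rot: [0.735, -3.054, -0.054]
force: [-0.3, 0.2, 0.3]
width: 0.997
```

Run:
```python
from meas import *
goal(.4576,-.2398,.05,207.6)
```

```text
t20.90 pos [ 0.4563 -0.239   0.1495] th -152.9 q7 1.98 w 0.997 F [-0.3  0.2  0.3] -> xyz [-0.01, -0.46, 9.94] turn -0.5
```

Emit:
arm_command:
  deltas:
    - {"xyz": [0, -0.4, 3], "turn": -0.5, "jaw": 0}
    - {"xyz": [0, -0.4, 6], "turn": -0.5, "jaw": 0}
    - {"xyz": [0, -0.4, 9], "turn": -0.5, "jaw": 0}
    - {"xyz": [0, -0.4, 9.9], "turn": -0.5, "jaw": 0}
    - {"xyz": [0, -0.4, 9.9], "turn": -0.5, "jaw": 0}

```text
clock: 21.32
position: [0.4559, -0.2387, 0.0491]
ee_rot: [0.745, -3.048, -0.057]
force: [-0.2, -0.1, 0.3]
width: 0.999
```

Emit:
arm_command:
  deltas:
    - {"xyz": [0, 0, 0], "turn": 0, "jaw": 255}
    - {"xyz": [0, 0, 0], "turn": 0, "jaw": 255}
    - {"xyz": [0, 0, 0], "turn": 0, "jaw": 255}
    - {"xyz": [0, 0, 0], "turn": 0, "jaw": 255}
    - {"xyz": [0, 0, 0], "turn": 0, "jaw": 255}
  force: 25

```text
clock: 21.73
position: [0.4566, -0.2392, 0.0501]
ee_rot: [0.744, -3.05, -0.055]
force: [0.6, -1.4, 1.4]
width: 0.688
```

Run:
```python
from meas import *
goal(.4576,-.2398,.05,207.6)
```

```text
t21.73 pos [ 0.4566 -0.2392  0.0501] th -152.6 q7 1.87 w 0.688 F [ 0.6 -1.4  1.4] -> xyz [-0.06, -0.09, 0.01] turn -0.2
```

Emit:
arm_command:
  deltas:
    - {"xyz": [0, 0, 0], "turn": 0, "jaw": 255}
    - {"xyz": [0, 0, 0], "turn": 0, "jaw": 255}
    - {"xyz": [0, 0, -2], "turn": 0, "jaw": 255}
    - {"xyz": [0, 0, -6], "turn": 3, "jaw": 255}
    - {"xyz": [0, 0, -10], "turn": 10, "jaw": 255}

```text
clock: 22.15
position: [0.456, -0.2418, 0.1498]
ee_rot: [0.474, -3.097, -0.06]
force: [0.3, -1.6, -2.0]
width: 0.665
```

Emit:
arm_command:
  deltas:
    - {"xyz": [0, 0, -3], "turn": 7, "jaw": 255}
    - {"xyz": [0, 0, -6], "turn": 14, "jaw": 255}
    - {"xyz": [0, 0, -6.5], "turn": 21, "jaw": 255}
    - {"xyz": [0, 0, -6.5], "turn": 28, "jaw": 255}
    - {"xyz": [0, 0, -6.5], "turn": 35, "jaw": 255}

```text
clock: 22.57
position: [0.4568, -0.2442, 0.2154]
ee_rot: [-0.487, -3.084, -0.052]
force: [-0.3, 0.5, -3.1]
width: 0.66
```

Emit:
arm_command:
  deltas:
    - {"xyz": [0, 0, 0], "turn": 7, "jaw": 255}
    - {"xyz": [0, 0, 0], "turn": 14, "jaw": 255}
    - {"xyz": [0, 0, 0], "turn": 21, "jaw": 255}
    - {"xyz": [0, 0, 0], "turn": 28, "jaw": 255}
    - {"xyz": [0, 0, 0], "turn": 35, "jaw": 255}

```text
clock: 22.98
position: [0.4563, -0.2438, 0.2151]
ee_rot: [-1.396, -2.782, -0.041]
force: [-0.3, -0.3, -2.6]
width: 0.66
```

Run:
```python
from meas import *
goal(.573,-.2414,.216,93.5)
```

```text
t22.98 pos [ 0.4563 -0.2438  0.2151] th 126.7 q7 0.82 w 0.660 F [-0.3 -0.3 -2.6] -> xyz [-6.78, 9.5, -0.24] turn 33.2
```

Emit:
arm_command:
  deltas:
    - {"xyz": [0, 0, 0], "turn": 7, "jaw": 255}
    - {"xyz": [0, 0, 0], "turn": 14, "jaw": 255}
    - {"xyz": [0, 0, 0], "turn": 21, "jaw": 255}
    - {"xyz": [0, 0, 0], "turn": 28, "jaw": 255}
    - {"xyz": [0, 0, -0.2], "turn": 33.2, "jaw": 255}

```text
clock: 23.4
position: [0.4557, -0.2433, 0.2165]
ee_rot: [-2.134, -2.255, -0.026]
force: [-0.3, -0.1, -2.8]
width: 0.666
```

Run:
```python
from meas import *
goal(.573,-.2414,.216,93.5)
```

```text
t23.40 pos [ 0.4557 -0.2433  0.2165] th 93.1 q7 0.29 w 0.666 F [-0.3 -0.1 -2.8] -> xyz [-0.45, 11.72, -0.13] turn -0.4
```

Emit:
arm_command:
  deltas:
    - {"xyz": [-0.2, 4, 0], "turn": -0.4, "jaw": 255}
    - {"xyz": [-0.4, 8, 0], "turn": -0.4, "jaw": 255}
    - {"xyz": [-0.4, 11, 0], "turn": -0.4, "jaw": 255}
    - {"xyz": [-0.4, 11.7, 0], "turn": -0.4, "jaw": 255}
    - {"xyz": [-0.4, 11.7, 0], "turn": -0.4, "jaw": 255}

```text
clock: 23.82
position: [0.5745, -0.2392, 0.2137]
ee_rot: [-2.122, -2.264, -0.028]
force: [0.3, 0.0, -3.1]
width: 0.659
```

Run:
```python
from meas import *
goal(.663,-.236,.216,93.5);tilt()
d=snap('scene');im=cv2.cvtColor(d['frame'],cv2.COLOR_RGB2BGR)
cv2.imwrite('pics/v14.png',cv2.resize(im[100:280,200:440],(800,600),interpolation=cv2.INTER_CUBIC))
```

```text
t23.82 pos [ 0.5745 -0.2392  0.2137] th 93.7 q7 0.18 w 0.659 F [ 0.3  0.  -3.1] -> xyz [-0.25, 8.85, -0.36] turn 0.2
z axis [-0.0158  0.0396 -0.9991]
```

View pics/v14.png

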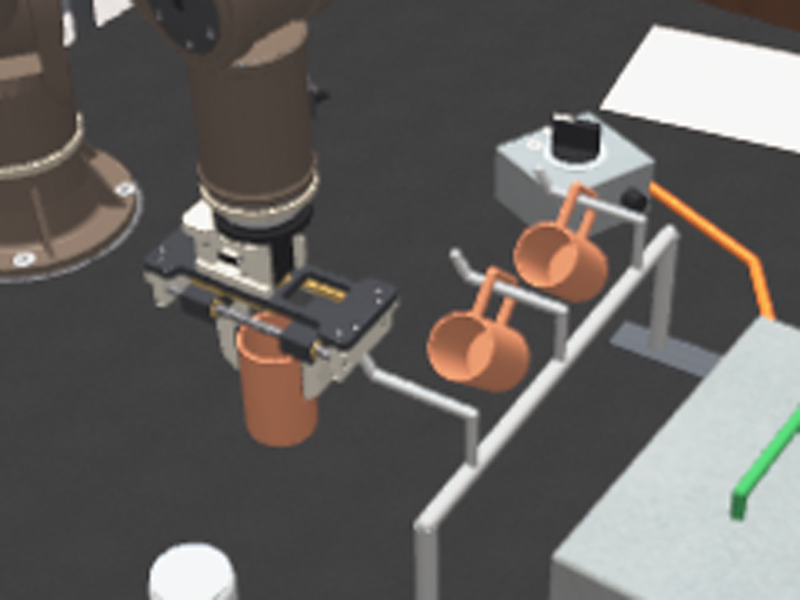

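The third mug (280,385) is held in front of the right hook. The other two still hang at (478,350) and (560,260). I'll insert it.

Emit:
arm_command:
  deltas:
    - {"xyz": [-0.1, 2, -0.1], "turn": 0, "jaw": 255}
    - {"xyz": [-0.1, 4, -0.2], "turn": 0, "jaw": 255}
    - {"xyz": [-0.1, 6, -0.3], "turn": 0, "jaw": 255}
    - {"xyz": [-0.1, 8, -0.3], "turn": 0, "jaw": 255}
    - {"xyz": [-0.1, 8.8, -0.3], "turn": 0, "jaw": 255}

```text
clock: 24.28
position: [0.6611, -0.2352, 0.2151]
ee_rot: [-2.122, -2.262, -0.026]
force: [-0.4, 0.1, -2.4]
width: 0.659
```

Run:
```python
from meas import *
goal(.6636,-.246,.187,93.5);tilt()
```

```text
t24.28 pos [ 0.6611 -0.2352  0.2151] th 93.6 q7 0.14 w 0.659 F [-0.4  0.1 -2.4] -> xyz [-1.2, 0.22, 2.76] turn 0.1
z axis [-0.0174  0.0393 -0.9991]
```

Emit:
arm_command:
  deltas:
    - {"xyz": [-0.6, 0, 0.5], "turn": 0, "jaw": 255}
    - {"xyz": [-1.1, 0, 1], "turn": 0, "jaw": 255}
    - {"xyz": [-1.2, 0.1, 1.6], "turn": 0, "jaw": 255}
    - {"xyz": [-1.2, 0.1, 2.2], "turn": 0, "jaw": 255}
    - {"xyz": [-1.2, 0.1, 2.5], "turn": 0, "jaw": 255}

```text
clock: 24.7
position: [0.6611, -0.2466, 0.1884]
ee_rot: [-2.122, -2.261, -0.024]
force: [0.1, 1.4, -1.8]
width: 0.655
```

Emit:
arm_command:
  deltas:
    - {"xyz": [0, 0, 0.2], "turn": 0, "jaw": 255}
    - {"xyz": [0, 0, 0.4], "turn": 0, "jaw": 255}
    - {"xyz": [0, 0, 0.4], "turn": 0, "jaw": 255}

```text
clock: 24.95
position: [0.6604, -0.2464, 0.1839]
ee_rot: [-2.122, -2.26, -0.023]
force: [-0.8, 1.4, -3.4]
width: 0.662
```

Emit:
arm_command:
  deltas:
    - {"xyz": [0, 0, 0.2], "turn": 0, "jaw": 255}
    - {"xyz": [0, 0, 0.3], "turn": 0, "jaw": 255}
    - {"xyz": [0, 0, 0.3], "turn": 0, "jaw": 255}

```text
clock: 25.2
position: [0.6606, -0.2463, 0.1812]
ee_rot: [-2.122, -2.261, -0.024]
force: [-0.7, 1.7, 1.1]
width: 0.662
```

The force is +1.1 N, so the handle is on the peg. Now I release.

Emit:
arm_command:
  deltas:
    - {"xyz": [0, 0, 0.1], "turn": 0, "jaw": 85}
    - {"xyz": [0, 0, 0.1], "turn": 0, "jaw": 80}
    - {"xyz": [0, 0, 0.1], "turn": 0, "jaw": 72}
    - {"xyz": [0, 0, 0.1], "turn": 0, "jaw": 64}
    - {"xyz": [0, 0, 0.1], "turn": 0, "jaw": 40}
  force: 5

```text
clock: 25.62
position: [0.6606, -0.2465, 0.1804]
ee_rot: [-2.122, -2.261, -0.023]
force: [-0.2, 0.8, 0.0]
width: 0.778
```

Emit:
arm_command:
  deltas:
    - {"xyz": [0, 0, 0], "turn": 0, "jaw": 0}
    - {"xyz": [0, 0, 0], "turn": 0, "jaw": 0}
    - {"xyz": [0, 0, 0], "turn": 0, "jaw": 0}
    - {"xyz": [0, 0, 0], "turn": 0, "jaw": 0}

```text
clock: 25.95
position: [0.6606, -0.2466, 0.1804]
ee_rot: [-2.122, -2.261, -0.023]
force: [0.2, 0.8, 0.4]
width: 0.99
```

Run:
```python
from meas import *
st()
d=snap('scene');im=cv2.cvtColor(d['frame'],cv2.COLOR_RGB2BGR)
cv2.imwrite('pics/v15.png',cv2.resize(im[100:280,200:440],(800,600),interpolation=cv2.INTER_CUBIC))
```

```text
{'clock': 25.95, 'joints': [0.5664, 0.6703, -0.4728, 1.3409, 0.2682, 1.225, 0.1481], 'position': [0.6606, -0.2466, 0.1804], 'ee_rot': [-2.1224, -2.2605, -0.0234], 'force': [0.1827, 0.8263, 0.408], 'ft_torque': [-0.1121, -0.1344, 0.0105], 'width': 0.9905}
```

View pics/v15.png

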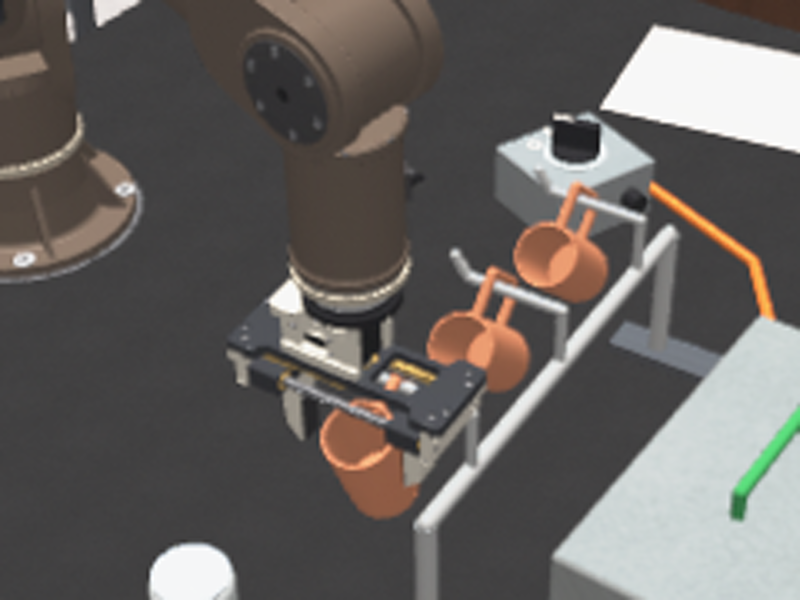

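The third mug leans under the right hook, with its rim at (365,430). I'll lift off.

Emit:
arm_command:
  deltas:
    - {"xyz": [0, 0, -2], "turn": 0, "jaw": 0}
    - {"xyz": [0, 0, -5], "turn": 0, "jaw": 0}
    - {"xyz": [0, 0, -9], "turn": 0, "jaw": 0}
    - {"xyz": [0, 0, -12], "turn": 0, "jaw": 0}
    - {"xyz": [0, 0, -12], "turn": 0, "jaw": 0}

```text
clock: 26.42
position: [0.6655, -0.2515, 0.3081]
ee_rot: [-2.129, -2.267, -0.032]
force: [0.9, 0.1, 0.9]
width: 1.001
```

Run:
```python
from meas import *
goal(.45,0.1,.3,158)
d=snap('scene');im=cv2.cvtColor(d['frame'],cv2.COLOR_RGB2BGR)
cv2.imwrite('pics/v16.png',cv2.resize(im[100:280,200:440],(800,600),interpolation=cv2.INTER_CUBIC))
```

```text
t26.42 pos [ 0.6655 -0.2515  0.3081] th 93.6 q7 0.19 w 1.001 F [0.9 0.1 0.9] -> xyz [36.38, -19.3, 2.28] turn -64.4
```

View pics/v16.png

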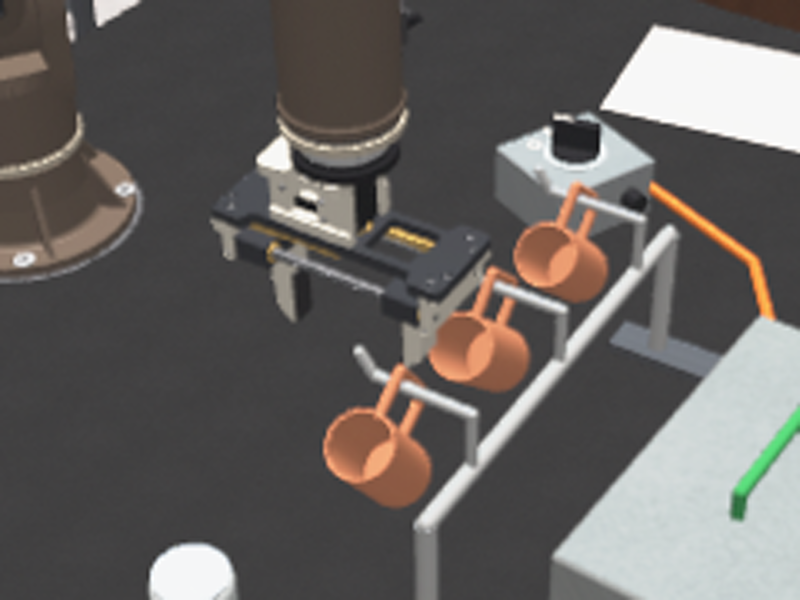

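All three mugs hang: (378,455), (480,350) and (560,260). I'll retreat and go to the selector, which also gives them time to settle.

Emit:
arm_command:
  deltas:
    - {"xyz": [2, -19.3, 0], "turn": -30, "jaw": 0}
    - {"xyz": [4, -19.3, 0], "turn": -30, "jaw": 0}
    - {"xyz": [8, -19.3, 1], "turn": -30, "jaw": 0}
    - {"xyz": [12, -19.3, 1], "turn": -30, "jaw": 0}
    - {"xyz": [16, -19.3, 1], "turn": -35, "jaw": 0}

```text
clock: 26.88
position: [0.4897, -0.1589, 0.3008]
ee_rot: [-1.347, -2.805, -0.04]
force: [1.0, 0.8, 0.3]
width: 0.999
```

Run:
```python
from meas import *
goal(.4998,.354,.28,195.4);st()
```

```text
t26.88 pos [ 0.4897 -0.1589  0.3008] th 128.7 q7 0.72 w 0.999 F [1.  0.8 0.3] -> xyz [39.29, 32.82, 3.91] turn -66.7
{'clock': 26.8833, 'joints': [0.7827, 0.297, -0.7061, 1.6596, 0.164, 1.2756, 0.7225], 'position': [0.4897, -0.1589, 0.3008], 'ee_rot': [-1.3474, -2.8055, -0.0403], 'force': [0.9526, 0.7816, 0.3265], 'ft_torque': [0.0444, -0.2274, -0.0431], 'width': 0.999}
```

Emit:
arm_command:
  deltas:
    - {"xyz": [39.3, 32.8, 2], "turn": -30, "jaw": 0}
    - {"xyz": [39.3, 32.8, 2], "turn": -30, "jaw": 0}
    - {"xyz": [39.3, 32.8, 2], "turn": -30, "jaw": 0}
    - {"xyz": [39.3, 32.8, 2], "turn": -30, "jaw": 0}
    - {"xyz": [39.3, 32.8, 2], "turn": -30, "jaw": 0}

```text
clock: 27.3
position: [0.4951, 0.0522, 0.3004]
ee_rot: [-0.566, -3.068, -0.05]
force: [1.3, 1.3, 0.1]
width: 1.004
```

Run:
```python
from meas import *
goal(.4998,.354,.28,195.4);print(observe()['joints'])
```

```text
t27.30 pos [0.4951 0.0522 0.3004] th 159.1 q7 0.79 w 1.004 F [1.3 1.3 0.1] -> xyz [10.26, 28.29, 3.1] turn -36.3
[ 0.52429908  0.29980836 -0.8972645   1.69908056  0.20433131  1.26072563
  0.79164367]
```

Emit:
arm_command:
  deltas:
    - {"xyz": [10.3, 28.3, 2], "turn": -30, "jaw": 60}
    - {"xyz": [10.3, 28.3, 2], "turn": -30, "jaw": 120}
    - {"xyz": [10.3, 28.3, 2], "turn": -30, "jaw": 130}
    - {"xyz": [10.3, 28.3, 2], "turn": -30, "jaw": 130}
    - {"xyz": [10.3, 28.3, 2], "turn": -30, "jaw": 130}

```text
clock: 27.72
position: [0.498, 0.2604, 0.2932]
ee_rot: [0.259, -3.117, -0.056]
force: [1.3, 0.3, 0.2]
width: 0.69
```

Run:
```python
from meas import *
goal(.4998,.354,.16,195.4);print(observe()['joints']);tilt()
```

```text
t27.72 pos [0.498  0.2604 0.2932] th -170.5 q7 0.83 w 0.690 F [1.3 0.3 0.2] -> xyz [-1.87, 8.71, 13.63] turn -5.9
[ 0.14078808  0.45860511 -1.00612677  1.57395588  0.36011223  1.31143726
  0.83053653]
z axis [-0.0164  0.0346 -0.9993]
```

Emit:
arm_command:
  deltas:
    - {"xyz": [-0.6, 3, 2], "turn": -6, "jaw": 130}
    - {"xyz": [-1.2, 6, 4], "turn": -6, "jaw": 130}
    - {"xyz": [-1.9, 8.7, 7], "turn": -6, "jaw": 130}
    - {"xyz": [-1.9, 8.7, 10], "turn": -6, "jaw": 130}
    - {"xyz": [-1.9, 8.7, 12], "turn": -6, "jaw": 130}

```text
clock: 28.13
position: [0.4983, 0.3548, 0.1727]
ee_rot: [0.427, -3.097, -0.056]
force: [0.8, -1.3, -1.2]
width: 0.495
```

Emit:
arm_command:
  deltas:
    - {"xyz": [0, 0, 0], "turn": 0, "jaw": 130}
    - {"xyz": [0, 0, 0], "turn": 0, "jaw": 130}

```text
clock: 28.3
position: [0.4971, 0.3542, 0.1711]
ee_rot: [0.428, -3.093, -0.054]
force: [0.3, 0.2, 0.8]
width: 0.492
```

Run:
```python
from meas import *
a=snap('scene')
goal(.4998,.354,.09,195.4);print(observe()['joints']);tilt()
im=cv2.cvtColor(a['frame'],cv2.COLOR_RGB2BGR)
cv2.imwrite('pics/v17.png',cv2.resize(im[100:280,200:440],(800,600),interpolation=cv2.INTER_CUBIC))
np.save('a.npy',a['frame'])
```

```text
t28.35 pos [0.4979 0.3548 0.1728] th -164.3 q7 0.71 w 0.490 F [ 1.4 -0.9  0.8] -> xyz [-0.25, -0.44, 8.27] turn 0.3
[-0.08516085  0.63948222 -0.93852258  1.62321037  0.51552529  1.14371875
  0.70594631]
z axis [-0.0209  0.0334 -0.9992]
```

View pics/v17.png

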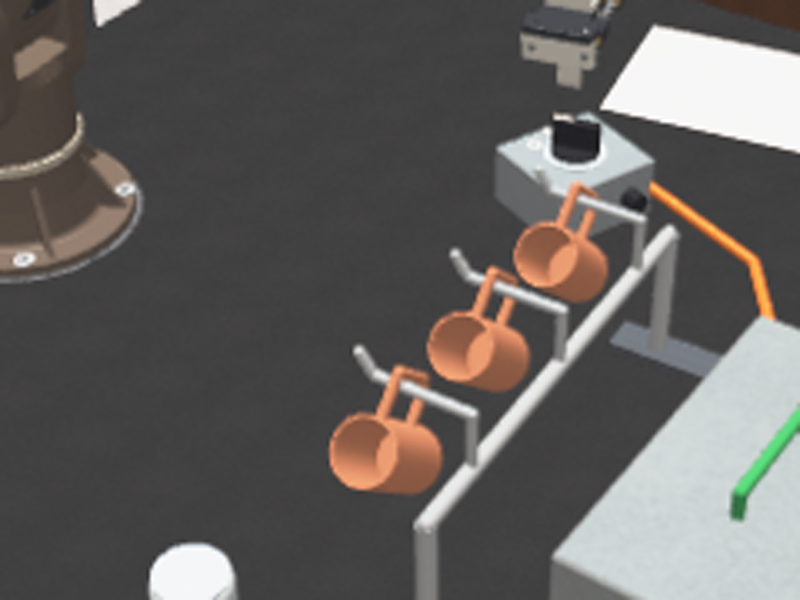

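All three hang free of each other, at (385,455), (478,350) and (560,260). I'll lower over the selector with the jaws open, then check that the mugs are at rest.

Emit:
arm_command:
  deltas:
    - {"xyz": [-0.2, -0.4, 3], "turn": 0, "jaw": 130}
    - {"xyz": [-0.2, -0.4, 5.5], "turn": 0, "jaw": 130}
    - {"xyz": [-0.2, -0.4, 7.8], "turn": 0, "jaw": 130}
    - {"xyz": [-0.2, -0.4, 7.8], "turn": 0, "jaw": 130}
    - {"xyz": [-0.2, -0.4, 7.8], "turn": 0, "jaw": 130}

```text
clock: 28.77
position: [0.4997, 0.354, 0.0958]
ee_rot: [0.427, -3.096, -0.056]
force: [0.0, -0.2, 1.2]
width: 0.488
```

```bash
cat > cmp.py <<'E'
from meas import *
def cen(d):
    hsv=cv2.cvtColor(d['frame'],cv2.COLOR_RGB2HSV)
    m=((hsv[...,0]<14)&(hsv[...,1]>90)&(hsv[...,2]>60)).astype(np.uint8); m[:140]=0;m[:,:280]=0;m[265:]=0;m[:,400:]=0
    n,l,s,c=cv2.connectedComponentsWithStats(m)
    for i in range(1,n):
        if s[i,4]>60:
            v,u=np.where(l==i); mu=cv2.moments((l==i).astype(np.uint8),True); print(s[i,4],c[i].round(2),'ang',round(float(np.degrees(.5*np.arctan2(2*mu['mu11'],mu['mu20']-mu['mu02']))),2))
E
python3 - <<'E'
from cmp import *
d=snap('scene');cen(d); goal(.4998,.354,.095,195.4)
cen(dict(frame=np.load('a.npy')))
E
```

```text
573 [368.37 176.08] ang 85.6
676 [343.71 202.33] ang -75.99
798 [315.88 232.99] ang -57.1
t28.82 pos [0.5001 0.3547 0.0968] th -164.3 q7 0.65 w 0.489 F [ 0.2 -0.1  0.7] -> xyz [0.05, -0.07, 0.18] turn 0.3
575 [368.38 176.06] ang 84.78
677 [343.69 202.35] ang -74.96
797 [315.86 233.01] ang -57.26
```

Emit:
arm_command:
  deltas:
    - {"xyz": [0, 0, 0], "turn": 0, "jaw": 130}
    - {"xyz": [0, 0, 0], "turn": 0, "jaw": 130}
    - {"xyz": [0, 0, 0], "turn": 0, "jaw": 130}
    - {"xyz": [0, 0, 0], "turn": 0, "jaw": 130}
    - {"xyz": [0, 0, 0], "turn": 0, "jaw": 130}

```text
clock: 29.23
position: [0.5003, 0.3548, 0.0973]
ee_rot: [0.427, -3.098, -0.058]
force: [0.9, -0.2, -0.4]
width: 0.49
```

Run:
```python
from cmp import *
for _ in range(6):
    d=snap('scene')
cen(d); goal(.4998,.354,.095,195.4)
```

```text
575 [368.38 176.06] ang 84.78
675 [343.7  202.35] ang -75.94
796 [315.88 232.99] ang -57.52
t29.53 pos [0.5001 0.3547 0.0967] th -164.3 q7 0.65 w 0.490 F [ 0.3 -0.5  0.1] -> xyz [0.05, -0.07, 0.17] turn 0.3
```

The mugs have held within 0.03 px for over 1 s, so they are at rest. Now I grip the selector.

Emit:
arm_command:
  deltas:
    - {"xyz": [0, 0, 0.1], "turn": 0.3, "jaw": 255}
    - {"xyz": [0, 0, 0.1], "turn": 0.3, "jaw": 255}
    - {"xyz": [0, 0, 0.1], "turn": 0.3, "jaw": 255}
    - {"xyz": [0, 0, 0.1], "turn": 0.3, "jaw": 255}
    - {"xyz": [0, 0, 0.1], "turn": 0.3, "jaw": 255}
  force: 25

```text
clock: 29.95
position: [0.5, 0.3548, 0.0957]
ee_rot: [0.419, -3.098, -0.058]
force: [-1.7, 4.6, 1.0]
width: 0.181
```

Emit:
arm_command:
  deltas:
    - {"xyz": [0, 0, 0], "turn": 0, "jaw": 255}
    - {"xyz": [0, 0, 0], "turn": 0, "jaw": 255}
    - {"xyz": [0, 0, 0], "turn": 0, "jaw": 255}

```text
clock: 30.2
position: [0.4998, 0.3557, 0.0958]
ee_rot: [0.42, -3.098, -0.06]
force: [-1.3, 5.1, -2.3]
width: 0.151
```

Run:
```python
from cmp import *
goal(.4998,.354,.095,158.2);print(observe()['ft_torque']);cen(snap('scene'))
```

```text
t30.20 pos [0.4998 0.3557 0.0958] th -164.5 q7 0.64 w 0.151 F [-1.3  5.1 -2.3] -> xyz [0.04, -0.16, 0.08] turn 37.3
[ 0.83293971 -0.10617422 -0.03861327]
575 [368.38 176.08] ang 84.5
676 [343.71 202.33] ang -75.99
795 [315.88 233.01] ang -57.29
```

Emit:
arm_command:
  deltas:
    - {"xyz": [0, 0, 0], "turn": 7, "jaw": 255}
    - {"xyz": [0, 0, 0], "turn": 14, "jaw": 255}
    - {"xyz": [0, 0, 0], "turn": 21, "jaw": 255}
    - {"xyz": [0, 0, 0], "turn": 28, "jaw": 255}
    - {"xyz": [0, 0, 0], "turn": 34, "jaw": 255}

```text
clock: 30.67
position: [0.4998, 0.3555, 0.0958]
ee_rot: [-0.512, -3.074, -0.051]
force: [-0.9, 3.3, -2.2]
width: 0.155
```

Run:
```python
from cmp import *
goal(.4998,.354,.095,158.2);print(observe()['ft_torque'])
```

```text
t30.67 pos [0.4998 0.3555 0.0958] th 161.1 q7 0.13 w 0.155 F [-0.9  3.3 -2.2] -> xyz [-0.05, -0.15, 0.08] turn 2.9
[ 0.41206364 -0.18500557 -0.00884369]
```

Emit:
arm_command:
  deltas:
    - {"xyz": [0, 0, 0], "turn": 2.9, "jaw": 255}
    - {"xyz": [0, 0, 0], "turn": 2.9, "jaw": 255}
    - {"xyz": [0, 0, 0], "turn": 2.9, "jaw": 120}
    - {"xyz": [0, 0, 0], "turn": 2.9, "jaw": 120}
    - {"xyz": [0, 0, 0], "turn": 2.9, "jaw": 120}

```text
clock: 31.08
position: [0.5, 0.3549, 0.0958]
ee_rot: [-0.588, -3.059, -0.048]
force: [-0.1, -0.7, -0.6]
width: 0.32
```

Emit:
arm_command:
  deltas:
    - {"xyz": [0, 0, 0], "turn": 0, "jaw": 120}
    - {"xyz": [0, 0, -3], "turn": 0, "jaw": 120}
    - {"xyz": [0, 0, -7], "turn": 0, "jaw": 60}
    - {"xyz": [0, 0, -11], "turn": 0, "jaw": 0}
    - {"xyz": [0, 0, -14], "turn": 0, "jaw": 0}

```text
clock: 31.5
position: [0.503, 0.3502, 0.2389]
ee_rot: [-0.587, -3.06, -0.051]
force: [0.2, -0.1, 0.8]
width: 0.683
```

Run:
```python
from cmp import *
goal(.38,.15,.28);print(observe()['joints'])
```

```text
t31.50 pos [0.503  0.3502 0.2389] th 158.3 q7 0.20 w 0.683 F [ 0.2 -0.1  0.8] -> xyz [4.15, -23.03, -4.62] turn 0.0
[-0.14739122  0.52481474 -0.79865683  1.54453013  0.35220457  1.21693014
  0.19704151]
```

```bash
python3 -c "
from h import *
goal(.44,.02,.27)"
```

```text
t31.50 pos [0.503  0.3502 0.2389] th 158.3 q7 0.20 w 0.683 F [ 0.2 -0.1  0.8] -> xyz [-6.25, -32.91, -4.21] turn 0.0
```

Emit:
arm_command:
  deltas:
    - {"xyz": [-1, -4, -3], "turn": 0, "jaw": 0}
    - {"xyz": [-2, -8, -4], "turn": 0, "jaw": 0}
    - {"xyz": [-3, -12, -4], "turn": 0, "jaw": 0}
    - {"xyz": [-4, -16, -4], "turn": 0, "jaw": 0}
    - {"xyz": [-5, -20, -4], "turn": 0, "jaw": 0}

```text
clock: 31.92
position: [0.4769, 0.1516, 0.2724]
ee_rot: [-0.586, -3.061, -0.05]
force: [0.3, -0.9, 0.7]
width: 0.992
```

Emit:
arm_command:
  deltas:
    - {"xyz": [-1, -4, 0], "turn": 0, "jaw": 0}
    - {"xyz": [-1, -8, 0], "turn": 0, "jaw": 0}
    - {"xyz": [-1, -12, 0], "turn": 0, "jaw": 0}
    - {"xyz": [-1, -14, 0], "turn": 0, "jaw": 0}
    - {"xyz": [-1, -14, 0], "turn": 0, "jaw": 0}

```text
clock: 32.33
position: [0.4326, 0.0126, 0.2679]
ee_rot: [-0.596, -3.059, -0.045]
force: [0.2, -0.7, 0.5]
width: 1.0
```

Run:
```python
from cmp import *
st()
d=snap('scene');cen(d)
d2=snap('top');P=pts(d2);z=P[...,2];sub=np.zeros(z.shape,bool); sub[195:240,170:230]=1
k=sub&(z>0.1)&(z<0.125); uv=np.argwhere(k)[:,::-1]; Q=rayN(d2,uv,0.112); c=Q.mean(0); u,s,vt=np.linalg.svd(Q-c,full_matrices=False); print('knob',len(Q),c,np.degrees(np.arctan2(vt[0][1],vt[0][0])))
im=cv2.cvtColor(d['frame'],cv2.COLOR_RGB2BGR);i2=cv2.cvtColor(d2['frame'],cv2.COLOR_RGB2BGR)
W=np.zeros((600,800,3),np.uint8)
W[:400,:640]=im; W[400:,:320]=cv2.resize(i2,(320,200)); W[400:,330:560]=cv2.resize(i2[185:255,160:240],(230,200),interpolation=cv2.INTER_CUBIC)
cv2.imwrite('pics/v18.png',W)
```

```text
{'clock': 32.3333, 'joints': [0.6103, 0.184, -0.8298, 1.8847, 0.1087, 1.146, 0.9286], 'position': [0.4326, 0.0126, 0.2679], 'ee_rot': [-0.596, -3.0587, -0.045], 'force': [0.1543, -0.6992, 0.5139], 'ft_torque': [0.0041, -0.2166, 0.0102], 'width': 1.0004}
573 [368.38 176.04] ang 84.73
674 [343.68 202.34] ang -75.68
797 [315.85 233.  ] ang -57.08
knob 96 [0.49979254 0.35344852] 158.47361905091023
```

View pics/v18.png

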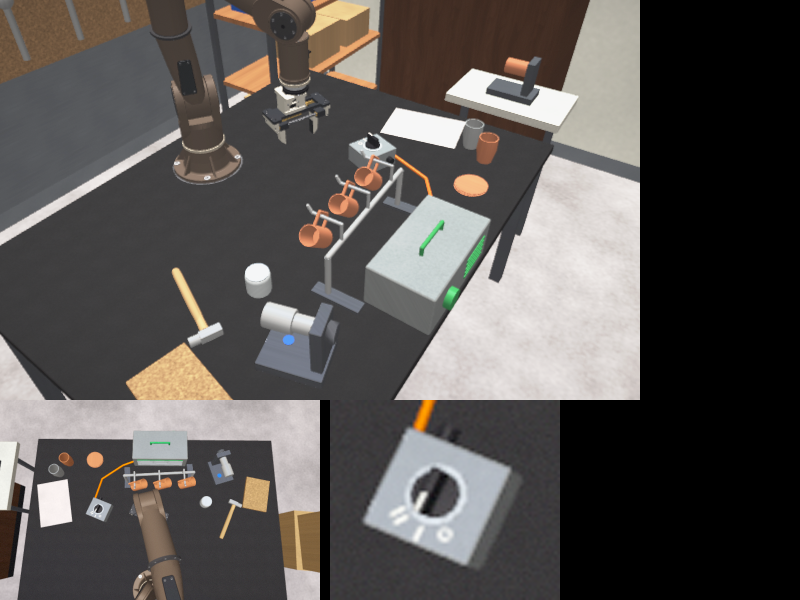

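The selector bar is at 158.5°, on the single bar. All three mugs hang still at (368,176), (344,202) and (316,233), and the tin and hammer haven't moved. I'll let the arm settle, then hand in.

Emit:
arm_command:
  deltas:
    - {"xyz": [0, 0, 0], "turn": 0, "jaw": 0}
    - {"xyz": [0, 0, 0], "turn": 0, "jaw": 0}
    - {"xyz": [0, 0, 0], "turn": 0, "jaw": 0}
    - {"xyz": [0, 0, 0], "turn": 0, "jaw": 0}
    - {"xyz": [0, 0, 0], "turn": 0, "jaw": 0}

```text
clock: 32.85
position: [0.4344, 0.0179, 0.2685]
ee_rot: [-0.587, -3.062, -0.05]
force: [-0.4, -0.2, -0.1]
width: 1.006
```

Run:
```python
from cmp import *
cen(snap('scene'))
from cell import sign_off
print(sign_off())
```

```text
574 [368.36 176.06] ang 85.37
677 [343.72 202.32] ang -75.71
796 [315.88 232.99] ang -57.52
the job is handed in; nothing more can be done
None
```

The job is done and handed in at about 33 s of the 208 s allowed; no verdict was reported.

I turned the selector from the single bar, where it stood at the start, to the ring. I then hung the three mugs one at a time, one on each hook. Once they had been still for over a second, I turned the selector back to the single bar.

- **Selector:** the bar measured 195.4° when off, against about 195° for the ring. At the end it measured 158.5°, against about 158° for the single bar.
- **Mugs:** all three hang by their handles. They stayed within about 0.05 px from before the last turn until hand-in.
- **Bystanders and robot:** by eye in the last picture, the hammer and tin are where they were. The gripper is open and touching nothing.
- **Off-nominal:** the tool picked up a tilt of about 2.5° along the way, and each mug touched its peg a few millimetres lower than I had worked out. Neither affected the result. I saw no mug get knocked aside.

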